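# Put the sherds away and hang up the template

### The job

Clear up the sorting: pull open the drawer of the small cabinet, put every small sherd from the cork mat inside it, and slide the drawer fully shut. Hang the curve template from the slotted stand on the hook in front of the template that already hangs there, without knocking that one off, and leave the large sherds on the desk where they are.

Things in the scene. Friction and masses are not known exactly. Their poses are not given: they have to be found in the camera images.
- cabinet_drawer0 (a joint): drawer of the low grey cabinet (230 x 230 x 85 mm, fixed, white drawer front); travel in m: 0 shut, grows as it is pulled out straight towards the robot side (the handle's -x), up to 0.158. About 1 N of friction; it stays where it is left.
- cabinet_drawer0_handle (a point): middle of the drawer's steel bar handle: round bar 11 mm thick, 115 mm long along its y, its centre 35 mm in front of the drawer front, about 47 mm above the desk (38 mm under the cabinet's top). Moves with the drawer; its -x points out of the cabinet, z up.
- drawer_floor (a point): point on the drawer's inner floor, 22 mm above the desk, on its middle line and 48 mm behind the inside of its front (moves with the drawer; axes as the handle's). The inside reaches from x = -0.048 to +0.137 and y = -0.094 to +0.094; walls 6 mm thick rise 41 mm above the floor. Fully pulled out, the cabinet's 85 mm high top covers what lies beyond x = +0.10.
- mat: cork sorting mat, 230 x 300 x 3 mm, fixed; origin: centre of its underside. The small sherds lie on it.
- hook_stand: dark steel stand, fixed: round foot of 50 mm radius, post to 178 mm, and one hook: a round rod 8 mm thick that leaves the post along the stand's -x with its centre 170 mm above the desk, straight for 110 mm, then turned up at the end. Origin: centre of the underside of the foot.
- hook_tip (a point): upturned end of the hook (centre of the rod's end): at x = -0.123, y = 0, z = 0.183 in the stand's frame; the rod reaches 4 mm higher and further.
- slot_stand: wooden slotted stand, 50 x 122 x 35 mm, fixed; its slot (11 mm wide, 29 mm deep, 94 mm long, along its y) holds the template upright, with the template's lower edge 6 mm above the desk. Origin: centre of its underside.
- template: 8 mm plywood curve template on edge: board 90 mm wide, 75 high, arched lower edge; on it a neck 36 mm wide up to 130 mm, with a through hole 24 mm wide from 80 to 114 mm up. Origin: middle of the lower edge; x = through thickness and hole, y = along width, z = up. 60 g. This one stands in the slotted stand and is to be hung up.
- template_hole (a point): centre of its hole, 97 mm above its lower edge (axes as the template's). Hanging on the hook it is 13 mm below the rod's centre.
- hung_template: 8 mm plywood curve template on edge: board 104 mm wide, 75 high, arched lower edge; on it a neck 36 mm wide up to 130 mm, with a through hole 24 mm wide from 80 to 114 mm up. Origin: middle of the lower edge; x = through thickness and hole, y = along width, z = up. 60 g. This one already hangs on the hook, on the half nearest the post, and can slide and swing on it.
- hung_template_hole (a point): centre of its hole, 97 mm above its lower edge.
- sherd_b6: small pottery sherd, 65 x 30 x 18 mm (x, y, z of its frame), lying on the mat; may be absent. Origin: centre of its underside. Best pinched from above across its y.
- sherd_b7: small pottery sherd, 62 x 49 x 15 mm (x, y, z of its frame), lying on the mat; may be absent. Origin: centre of its underside. Best pinched from above across its y.
- sherd_b8: small pottery sherd, 56 x 37 x 12 mm (x, y, z of its frame), lying on the mat; may be absent. Origin: centre of its underside. Best pinched from above across its y.
- sherd_m6: small pottery sherd, 63 x 33 x 11 mm (x, y, z of its frame), lying on the mat; may be absent. Origin: centre of its underside. Best pinched from above across its y.
- big_sherd_m4: large pottery sherd, 97 x 94 x 23 mm, right of the cabinet, lying on the bare desk; to be left alone. Origin: centre of its underside.
- big_sherd_m3: large pottery sherd, 99 x 89 x 19 mm, behind the mat, lying on the bare desk; to be left alone. Origin: centre of its underside.
There are look-alikes about, which are no part of the job. What is shaped like the sherd_b8 but red or yellow is not meant.

How it is judged:
By the outcome, as a careful person would: the job done as asked, in the order asked, and still so for the second after the job is handed in, with the robot touching nothing.
Of sherd_b6, sherd_b7, sherd_b8, sherd_m6 only 3 to 4 are there at a start; the rules pass over those that are not, and their reading is None.
At some moment in a run one of sherd_b6, sherd_b7, sherd_b8, sherd_m6 may be knocked a few centimetres aside while the robot is not near it.
It also fails if it takes over 210 s, if anything falls off the work surface, if the arm or the gripper's body presses on something with over 40 N, if the wrist force passes 120 N, or if a joint passes its speed limit or range.

### The arm

A 7-joint arm with a two-finger parallel gripper is mounted at the origin on a cart in front of the work surface, level with it; the furniture and walls round the work are solid. World frame = base frame: x ahead of the robot, y to its left, z up, the work surface at z = 0. Lengths are in m, angles in degrees, forces in N, time in s.
With the tool pointing down it reaches from about 0.425 to 0.875 m from the base axis. Payload 8.4 kg.
Tool frame: the origin (TCP) lies at the very end of the fingers, on their centre line; the grasp point (between the pads) lies 19 mm behind it; z points along the fingers, y is the direction in which the jaws open and shut (so a half turn about z gives the same grasp; the last joint's range is limited). The gripper opens to 87 mm and grips with 3 to 60 N. Pads are 19 mm wide; open, the fingers measure 117 mm over their backs; the gripper's body (75 mm by 190 mm) begins 51 mm behind the grasp point.
Start: joints at [-73.866, 19.091, 2.286, 83.961, -0.768, 76.965, -3.352], TCP at [0.242, 0.603, 0.192] pointing down, gripper open.
Joint ranges: [-147.57, 147.57], [-21.85, 119.76], [-74.77, 79.35], [14.55, 137.4], [-85.83, 265.84], [4.83, 119.75], [-152.11, 152.11]. Speed limits (degrees/s): [127.2, 127.2, 159.86, 159.86, 180, 180, 180].

### API

Orientations are given as a 3x3 rotation matrix whose columns are the frame's x, y, z axes.
In Python, from bench import get_obs, optics, env, finder gives the robot as it stands.
- The arm moves only by the tool play_rows, never from a script. Its argument "series" is a list of rows, each an object with "claw": the gripper command: -1 is shut, 1 is fully open, values between are in proportion; "translation": the shift along the tool's x, y, z in cm, a list of three; "turn": the turn about the tool's z in rad. A call has 1 to 12 rows; each row shifts and turns the commanded pose from where the row before left it, along the tool's axes as they then stand; what a row does not reach is not made up. A row lasts 1/10 s, in which the tool goes at most 50 mm and 8.59 degrees, less where a joint would pass 70% of its speed; a pose out of reach is approached as far as the arm can. A call with a gripper value outside its range is refused whole. The fingers move at their own pace and stop on an object; "grip_force" is the grip in N (left out, the last holds). Time passes only in rows, so rows that do not move let the fingers close. It gives the time, the measured TCP pose, the force and the opening at its end, in the units of the state.
- get_obs(): the state, without advancing time (a new reading comes with each control period).
- optics.grab_frame(name): name is "side" or "top"; returns a dict with "pixels" (400x640x3 uint8, red, green, blue), "depth" (400x640 float32, m along the optical axis (not along the pixel's ray), 0 where there is no reading), "K" (3x3 intrinsics, pixels), "R" (3x3) and "t" (3): a world point X has camera coordinates R X + t. Camera axes: x right, y down, z forward; pixel columns grow to the right and rows downward; lengths in m; the calibration is good to about 2 mm. A picture is of the moment at which its call begins.
- env.job_done(): hands the job in, once; it reports no verdict.
Trained networks look in a picture, given as the dict that the camera call returned (one of the last four; its "shot" number tells which), for a name from the list of things; names that differ only in an ending like _2 or _b are one class to them, and where a whole thing is asked for, a point or a joint stands for the part that bears it (a point fixed in the world has none). Each returns a list of dicts, best first, with "score" (0 to 1); they miss things now and then, are a little off and sometimes report something else, mostly with a low value. They report only what shows in the picture. A call takes as long as a camera call. They do not tell look-alikes from the thing itself.
- finder.cut_out(picture, label): "pixels" (400x640 bool, what is visible of it) and "pixel" ([column, row] in pixels, amid what is visible of it).
- finder.spot_point(picture, label): "pixel" ([column, row] in pixels: a listed point, or the origin of a listed thing).
The state is a dict: "clock": time; "joint_positions": joint angles; "qvel": joint speeds; "effort": joint torques, N m; "tool_pos": TCP position; "tcp_rot": TCP orientation; "wrist_force": force on the tool from outside, world axes, zero at the start; "wrist_torque": the same for the moment, N m; "grip_width": finger opening in m.
Only numpy, scipy, OpenCV 4.12 (cv2) and the standard library are available. Lean on these libraries where they do the work, as an engineer would, in place of code of your own. Each camera call takes 0.05 s, during which the arm holds its last target.

## Working session

There is one attempt and no reset: what is moved stays moved. The work goes in short steps, Python scripts to look and compute and a tool call to move; the robot and the scene stay as the last step left them, time stands still between calls to the robot, and variables do not carry over. Pictures are saved under pics/ and viewed, and the job is handed in when it is done.

Besides the shell and the picture viewer there is one more tool, called after ">>>" as name(argument=value, ...), one argument or row to a line, values as JSON. play_rows: Moves the arm, as the interface text tells. Its arguments: {"type":"object","properties":{"series":{"type":"array","items":{"type":"object","properties":{"claw":{"type":"number"},"translation":{"type":"array","items":{"type":"number"}},"turn":{"type":"number"}}}},"grip_force":{"type":"number"}},"required":["series"]}

```bash
mkdir -p pics; ls; cat > h.py <<'E'
import numpy as np, cv2
from bench import get_obs, optics, env, finder
def save(f,name,crop=None,s=1):
    im=f["pixels"][:,:,::-1].copy()
    if crop: c0,r0,c1,r1=crop; im=im[r0:r1,c0:c1]
    if s!=1: im=cv2.resize(im,None,fx=s,fy=s,interpolation=cv2.INTER_CUBIC)
    cv2.imwrite("pics/"+name+".png",im)
def ray(f,px,z):
    K,R,t=[np.array(f[k]) for k in("K","R","t")]
    d=R.T@np.linalg.solve(K,np.array([px[0],px[1],1.0])); c=-R.T@t
    return c+d*(z-c[2])/d[2]
def cloud(f,mask=None):
    K,R,t=[np.array(f[k]) for k in("K","R","t")]
    D=f["depth"]; m=(D>0) if mask is None else (mask&(D>0))
    v,u=np.nonzero(m); d=D[v,u]
    P=np.linalg.inv(K)@np.vstack([u*d,v*d,d])
    return (R.T@(P-t[:,None])).T
def proj(f,X):
    K,R,t=[np.array(f[k]) for k in("K","R","t")]
    p=K@(R@np.array(X)+t); return p[:2]/p[2]
E
python3 - <<'E'
from h import *
np.set_printoptions(precision=3,suppress=True)
for n in("top","side"):
    f=optics.grab_frame(n); save(f,n+"0"); print(n,-np.array(f["R"]).T@f["t"]); print(f["K"],f["R"])
o=get_obs(); print(o)
E
```

```text
pics
top [0.22  0.016 1.437]
[[397.029   0.    321.531]
 [  0.    397.029 194.589]
 [  0.      0.      1.   ]] [[ 0.105 -0.994  0.004]
 [-0.972 -0.103 -0.212]
 [ 0.211  0.018 -0.977]]
side [ 0.463 -1.153  0.854]
[[450.302   0.    328.495]
 [  0.    450.302 196.904]
 [  0.      0.      1.   ]] [[ 1.    -0.029  0.004]
 [-0.012 -0.525 -0.851]
 [ 0.027  0.85  -0.526]]
{'clock': 0.1, 'joint_positions': array([-73.867,  19.128,   2.284,  84.007,  -0.768,  76.963,  -3.353]), 'qvel': array([-0.061, -0.102, -0.001, -0.103,  0.074,  0.054, -0.07 ]), 'effort': array([  0.005, -65.781,   1.341, -40.471,  -0.06 ,   0.041,   0.   ]), 'tool_pos': array([0.241, 0.603, 0.192]), 'tcp_rot': array([[-0.928,  0.372, -0.   ],
       [ 0.372,  0.928, -0.001],
       [-0.   , -0.001, -1.   ]]), 'wrist_force': array([-0.327, -0.725, -0.474]), 'wrist_torque': array([-0.012, -0.012,  0.022]), 'grip_width': 0.08700625205114192}
```

View pics/top0.png

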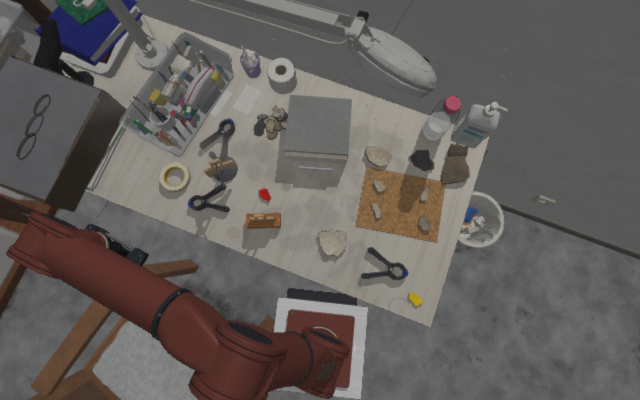

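View pics/side0.png

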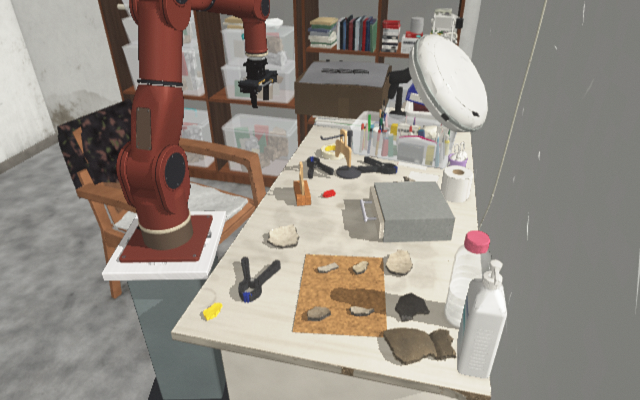

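```bash
python3 - <<'E'
from h import *
np.set_printoptions(precision=3,suppress=True)
for n in("top","side"):
    f=optics.grab_frame(n)
    if n=="top": save(f,"topmat",(340,130,480,260),5); save(f,"tophook",(180,100,320,250),4)
    for l in ["cabinet_drawer0_handle","drawer_floor","mat","hook_stand","hook_tip","slot_stand","template","template_hole","hung_template","hung_template_hole","sherd_b6","sherd_b7","sherd_b8","sherd_m6","big_sherd_m4","big_sherd_m3"]:
        print(n,l,[(np.round(d["pixel"],1).tolist(),round(d["score"],2)) for d in finder.spot_point(f,l)][:4])
E
```

```text
top cabinet_drawer0_handle [([314.4, 166.8], 0.98)]
top drawer_floor []
top mat [([398.5, 204.7], 0.9)]
top hook_stand [([225.2, 168.9], 0.59)]
top hook_tip [([223.4, 184.8], 0.87)]
top slot_stand [([260.4, 223.4], 0.73)]
top template [([265.9, 220.4], 0.54)]
top template_hole []
top hung_template [([226.0, 169.8], 0.52), ([423.3, 225.5], 0.47)]
top hung_template_hole [([215.0, 165.0], 0.78), ([400.3, 202.6], 0.26)]
top sherd_b6 [([422.4, 222.1], 0.7), ([421.3, 194.9], 0.54), ([267.8, 195.7], 0.51), ([380.7, 181.6], 0.5)]
top sherd_b7 [([422.4, 222.1], 0.7), ([421.3, 194.9], 0.54), ([267.8, 195.7], 0.51), ([380.7, 181.6], 0.5)]
top sherd_b8 [([422.4, 222.1], 0.7), ([421.3, 194.9], 0.54), ([267.8, 195.7], 0.51), ([380.7, 181.6], 0.5)]
top sherd_m6 [([376.6, 210.8], 0.42)]
top big_sherd_m4 [([419.2, 160.2], 0.78), ([372.9, 156.8], 0.64), ([266.1, 217.0], 0.49)]
top big_sherd_m3 [([419.2, 160.2], 0.78), ([372.9, 156.8], 0.64), ([266.1, 217.0], 0.49)]
side cabinet_drawer0_handle [([363.6, 212.7], 0.55)]
side drawer_floor []
side mat [([344.5, 291.9], 0.92)]
side hook_stand [([338.7, 162.
[... 166 characters left out ...]
e_hole [([301.9, 173.5], 0.7), ([302.2, 195.5], 0.4)]
side hung_template [([339.5, 162.0], 0.61), ([319.1, 136.4], 0.44)]
side hung_template_hole [([342.1, 139.5], 0.67)]
side sherd_b6 [([316.5, 315.2], 0.83), ([210.7, 312.6], 0.72), ([360.9, 267.5], 0.71), ([329.8, 193.6], 0.53)]
side sherd_b7 [([316.5, 315.2], 0.83), ([210.7, 312.6], 0.72), ([360.9, 267.5], 0.71), ([329.8, 193.6], 0.53)]
side sherd_b8 [([316.5, 315.2], 0.83), ([210.7, 312.6], 0.72), ([360.9, 267.5], 0.71), ([329.8, 193.6], 0.53)]
side sherd_m6 [([324.8, 268.3], 0.45), ([398.2, 268.6], 0.26)]
side big_sherd_m4 [([399.0, 267.0], 0.86), ([406.2, 304.6], 0.59)]
side big_sherd_m3 [([399.0, 267.0], 0.86), ([406.2, 304.6], 0.59)]
```

View pics/topmat.png

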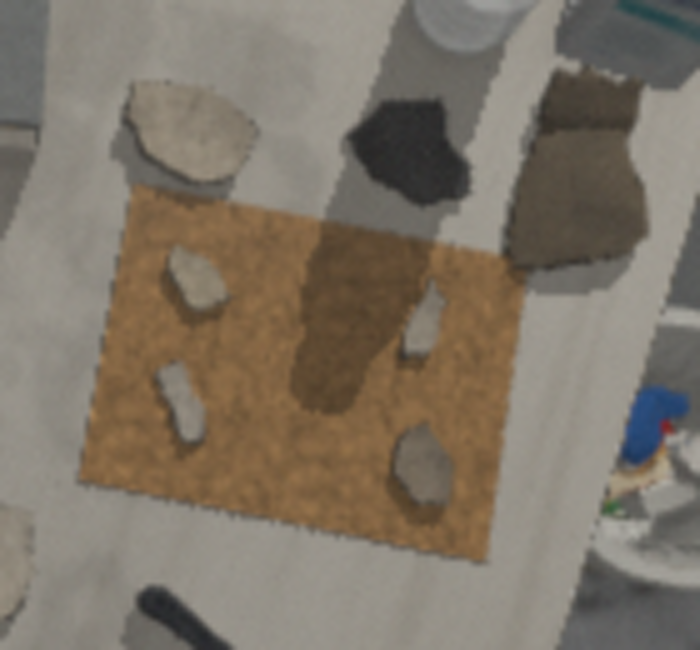

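View pics/tophook.png

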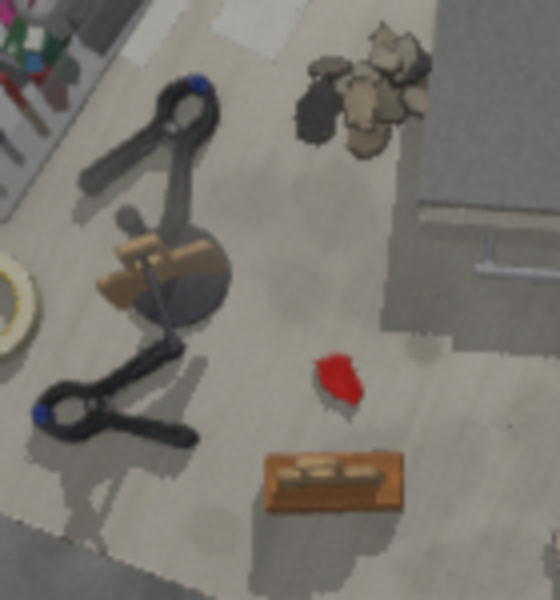

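```bash
cat > sh.py <<'E'
from h import *
def sherds(f,verbose=True):
    # mask of grey blobs on the mat, known mat region
    px=f["pixels"].astype(int); 
    sat=(px.max(2)-px.min(2))/(px.max(2)+1e-6)
    C=np.array(MAT)
    poly=np.array([proj(f,[c[0],c[1],0.003]) for c in C])
    reg=np.zeros(sat.shape,np.uint8); cv2.fillPoly(reg,[poly.round().astype(np.int32)],1)
    reg=cv2.erode(reg,np.ones((3,3)))
    m=((sat<0.38)&(reg>0)).astype(np.uint8)
    n,lab,st,ce=cv2.connectedComponentsWithStats(m)
    out=[]
    for i in range(1,n):
        if st[i,4]<25: continue
        ys,xs=np.nonzero(lab==i)
        P=np.array([ray(f,(x,y),0.013)[:2] for x,y in zip(xs,ys)]).astype(np.float32)
        (c,sz,a)=cv2.minAreaRect(P)
        pc=P.mean(0); w,V=np.linalg.eigh(np.cov(P.T)); ang=np.degrees(np.arctan2(V[1,1],V[0,1]))
        out.append((c,sz,a,pc,ang,ce[i],st[i,4]))
        if verbose: print("px",ce[i].round(1),"n",st[i,4],"rect c",np.round(c,3),"sz",np.round(sz,3),"a",round(a,1),"mean",pc.round(3),"major",round(ang,1))
    return out
MAT=[]
E
python3 - <<'E'
from h import *
np.set_printoptions(precision=3,suppress=True)
T=optics.grab_frame("top"); S=optics.grab_frame("side")
cs=[(366.5,167),(445,180.5),(437.5,242),(356,226)]
for c in cs: print(ray(T,c,0.003))
# depth check
for f in(T,S):
  for l in["mat","cabinet_drawer0_handle","slot_stand","template","hung_template","hook_stand"]:
    for d in finder.cut_out(f,l)[:1]:
        P=cloud(f,d["pixels"]); print(l,round(d["score"],2),len(P),np.percentile(P,[2,50,98],axis=0).round(3).tolist())
H=ray(T,(223.4,184.8),.183);print("tip",H, ray(S,(321.6,136.8),.183))
print("handle",ray(T,(314.4,166.8),.047),ray(S,(363.6,212.7),.047))
print("slot",ray(T,(260.4,223.4),.0),ray(S,(303.8,195.5),.0))
print("hole",ray(S,(301.9,173.5),.103))
print("hh",ray(T,(215,165),.157),ray(S,(342.1,139.5),.157))
print("stand",ray(T,(225.2,168.9),0),ray(S,(338.7,162.5),0))
np.savez("f0.npz",td=T["depth"],sd=S["depth"])
save(S,"sidehook",(280,110,400,220),6)
E
```

```text
[ 0.654 -0.114  0.003]
[ 0.633 -0.41   0.003]
[ 0.401 -0.392  0.003]
[ 0.427 -0.094  0.003]
mat 0.95 4506 [[0.415, -0.394, -0.004], [0.528, -0.251, 0.003], [0.642, -0.107, 0.009]]
cabinet_drawer0_handle 0.63 576 [[0.612, -0.026, 0.02], [0.652, 0.076, 0.06], [0.667, 0.179, 0.077]]
slot_stand 0.9 359 [[0.38, 0.181, 0.004], [0.401, 0.231, 0.033], [0.438, 0.302, 0.04]]
template 0.69 142 [[0.402, 0.2, 0.031], [0.409, 0.24, 0.081], [0.417, 0.282, 0.138]]
hung_template 0.6 257 [[0.54, 0.359, 0.015], [0.567, 0.4, 0.127], [0.601, 0.449, 0.19]]
hook_stand 0.86 342 [[0.491, 0.364, 0.003], [0.57, 0.401, 0.013], [0.633, 0.444, 0.182]]
mat 0.6 6264 [[0.413, -0.402, -0.001], [0.53, -0.272, 0.002], [0.641, -0.108, 0.006]]
cabinet_drawer0_handle 0.7 497 [[0.611, -0.039, 0.018], [0.652, 0.047, 0.053], [0.666, 0.178, 0.074]]
slot_stand 0.56 334 [[0.382, 0.174, -0.002], [0.413, 0.198, 0.032], [0.441, 0.294, 0.037]]
template 0.74 451 [[0.501, 0.36, -0.004], [0.586, 0.405, 0.011], [0.631, 0.766, 0.176]]
hung_template 0.71 342 [[0.539, 0.353, 0.001], [0.567, 0.395, 0.114], [0.591, 0.734, 0.187]]
hook_stand 0.67 420 [[0.54, 0.36, -0.003], [0.591, 0.406, 0.011], [0.633, 0.684, 0.177]]
tip [0.49  0.359 0.183] [0.485 0.347 0.183]
handle [0.621 0.078 0.047] [0.615 0.053 0.047]
slot [0.401 0.253 0.   ] [0.418 0.241 0.   ]
hole [0.414 0.219 0.103]
hh [0.56  0.405 0.157] [0.561 0.379 0.157]
stand [0.591 0.413 0.   ] [0.557 0.498 0.   ]
```

View pics/sidehook.png

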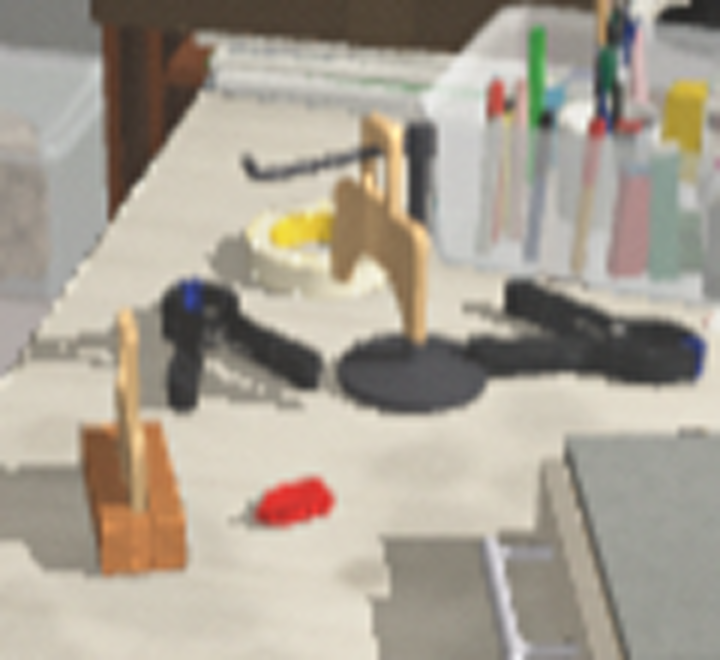

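```bash
python3 - <<'E'
from h import *
import sh
np.set_printoptions(precision=4,suppress=True)
sh.MAT[:]=[(.654,-.114),(.633,-.41),(.401,-.392),(.427,-.094)]
T=optics.grab_frame("top"); S=optics.grab_frame("side")
for f in(T,S): print("--"); sh.sherds(f)
P=np.vstack([cloud(T)]); Q=cloud(S)
def box(P,x0,x1,y0,y1,z0,z1): return P[(P[:,0]>x0)&(P[:,0]<x1)&(P[:,1]>y0)&(P[:,1]<y1)&(P[:,2]>z0)&(P[:,2]<z1)]
for A,n in((P,"T"),(Q,"S")):
    c=box(A,.6,.95,-.15,.3,.075,.095); print(n,"cab top",len(c),c[:,2].mean(),cv2.minAreaRect(c[:,:2].astype(np.float32)))
    h=box(A,.58,.64,-.1,.2,.035,.06); 
    print("handle",len(h),h.mean(0), cv2.minAreaRect(h[:,:2].astype(np.float32)))
    s=box(A,.35,.46,.14,.33,.028,.041); print("slot",len(s),cv2.minAreaRect(s[:,:2].astype(np.float32)))
    t=box(A,.35,.46,.14,.33,.06,.15); print("tmpl",len(t),t.mean(0),cv2.minAreaRect(t[:,:2].astype(np.float32)),t[:,2].max())
    t=box(A,.35,.46,.14,.33,.1,.15); print("neck",len(t),t.mean(0),cv2.minAreaRect(t[:,:2].astype(np.float32)))
    r=box(A,.45,.70,.28,.50,.155,.205); print("high",len(r)); print(r[np.argsort(r[:,0])][::1][:60] if n=="S" else r[np.argsort(r[:,0])])
    g=box(A,.45,.70,.28,.50,.05,.2)
E
```

```text
--
px [378.7 185.5] n 117 rect c [ 0.587 -0.163] sz [0.054 0.035] a 30.7 mean [ 0.585 -0.164] major -136.9
px [424.2 194.3] n 95 rect c [ 0.571 -0.335] sz [0.026 0.065] a 67.6 mean [ 0.569 -0.333] major 164.2
px [376. 210.] n 109 rect c [ 0.491 -0.162] sz [0.062 0.026] a 26.2 mean [ 0.492 -0.161] major -156.2
px [424.2 223. ] n 155 rect c [ 0.464 -0.337] sz [0.044 0.056] a 86.5 mean [ 0.463 -0.338] major -161.5
--
px [360.  267.3] n 146 rect c [ 0.587 -0.173] sz [0.059 0.038] a 34.9 mean [ 0.585 -0.174] major 56.6
px [327.4 267.6] n 139 rect c [ 0.493 -0.174] sz [0.061 0.03 ] a 23.8 mean [ 0.492 -0.173] major -155.1
px [317.8 313.5] n 269 rect c [ 0.465 -0.346] sz [0.044 0.058] a 88.5 mean [ 0.463 -0.346] major -158.9
px [360.4 310.7] n 188 rect c [ 0.574 -0.339] sz [0.031 0.063] a 88.5 mean [ 0.571 -0.34 ] major 173.2
px [386.2 326.5] n 41 rect c [ 0.63  -0.381] sz [0.071 0.01 ] a 82.3 mean [ 0.629 -0.393] major 81.8
T cab top 3759 0.08437959610775446 ((0.7982779145240784, 0.0714832991361618), (0.436652809381485, 0.303264856338501), 89.977294921875)
handle 123 [0.6178 0.0776 0.0504]
[... 5939 characters left out ...]
48]
 [0.5272 0.3752 0.1732]
 [0.5273 0.3773 0.1682]
 [0.5311 0.3785 0.1676]
 [0.5313 0.3845 0.169 ]
 [0.535  0.3851 0.1687]
 [0.5351 0.3867 0.164 ]
 [0.5353 0.3923 0.1695]
 [0.5382 0.3749 0.1732]
 [0.5387 0.385  0.1727]
 [0.5424 0.3846 0.1728]
 [0.5424 0.3838 0.1692]
 [0.5462 0.3873 0.1716]
 [0.5464 0.3899 0.1665]
 [0.55   0.3888 0.1709]
 [0.55   0.3882 0.1672]
 [0.5503 0.3946 0.1724]
 [0.5539 0.3931 0.173 ]
 [0.554  0.3936 0.1688]
 [0.5546 0.4068 0.171 ]
 [0.5547 0.4109 0.1773]
 [0.5548 0.4131 0.1804]
 [0.555  0.4171 0.1828]
 [0.555  0.4136 0.1721]
 [0.5576 0.3929 0.1731]
 [0.5578 0.3942 0.1685]
 [0.5582 0.4078 0.1827]
 [0.5584 0.4112 0.1852]
 [0.5586 0.4123 0.1767]
 [0.5587 0.4138 0.172 ]]
```

```bash
python3 - <<'E'
from h import *
np.set_printoptions(precision=4,suppress=True)
T=optics.grab_frame("top"); S=optics.grab_frame("side")
save(T,"cab",(270,80,370,200),6)
for f,n in((T,"T"),(S,"S")):
    A=cloud(f)
    c=A[(A[:,2]>.078)&(A[:,2]<.092)&(A[:,0]>.64)&(A[:,0]<.89)&(A[:,1]>-.06)&(A[:,1]<.21)]
    hull=cv2.convexHull(c[:,:2].astype(np.float32)); ap=cv2.approxPolyDP(hull,.02,True)
    print(n,cv2.minAreaRect(c[:,:2].astype(np.float32)),ap[:,0])
    h=A[(A[:,2]>.040)&(A[:,2]<.062)&(A[:,0]>.60)&(A[:,0]<.632)&(A[:,1]>-.0)&(A[:,1]<.15)]
    print(len(h),h.mean(0),np.polyfit(h[:,1],h[:,0],1),h.min(0),h.max(0))
E
```

```text
T ((0.7683528065681458, 0.08074105530977249), (0.22752539813518524, 0.23023350536823273), 1.599191665649414) [[ 0.8812 -0.0296]
 [ 0.8737  0.1959]
 [ 0.6622  0.1921]
 [ 0.6737 -0.0369]]
112 [0.6159 0.0775 0.0501] [-0.0213  0.6176] [0.6088 0.014  0.0411] [0.6308 0.1379 0.0587]
S ((0.7725397348403931, 0.07868333160877228), (0.21687829494476318, 0.24096272885799408), 1.5579042434692383) [[ 0.8808 -0.0332]
 [ 0.8747  0.1919]
 [ 0.662   0.187 ]
 [ 0.669  -0.041 ]]
89 [0.6163 0.0689 0.0491] [-0.0222  0.6179] [0.6088 0.0101 0.0422] [0.6301 0.1358 0.055 ]
```

View pics/cab.png

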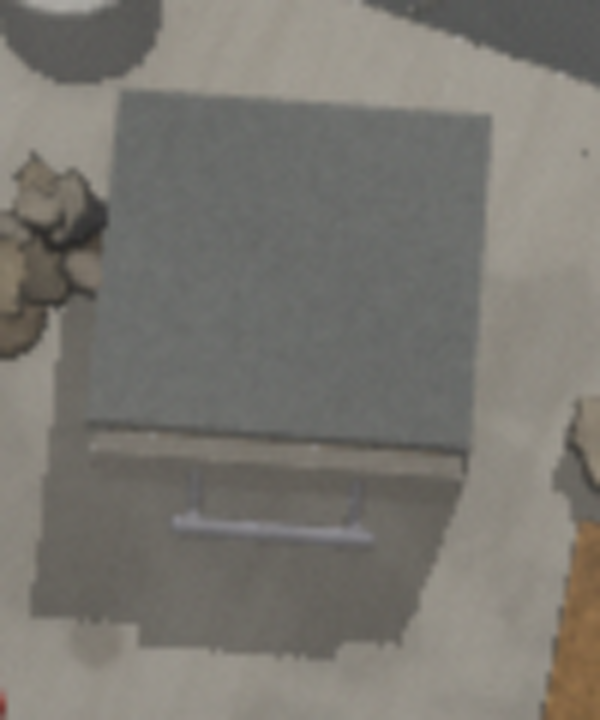

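```bash
cat > pl.py <<'E'
from h import *
import json,sys
def plan(wps,claw,step=45,start=None):
    o=get_obs(); R=o["tcp_rot"]; p=np.array(o["tool_pos"]) if start is None else np.array(start[:3])
    phi=np.arctan2(R[1,1],R[0,1]) if start is None else np.radians(start[3])
    print("at",p.round(4),"phi",np.degrees(phi).round(1),"F",np.round(o["wrist_force"],1),"w",round(o["grip_width"],4),"t",round(o["clock"],1),"j7",o["joint_positions"][6].round(0))
    rows=[]
    for w in wps:
        q=np.array(w[:3]); f=np.radians(w[3]); c=w[4] if len(w)>4 else claw
        df=(f-phi+np.pi)%(2*np.pi)-np.pi
        st=w[5] if len(w)>5 else step
        n=max(1,int(np.ceil(np.linalg.norm(q-p)*1000/st)),int(np.ceil(abs(df)/.145)))
        for i in range(n):
            d=(q-p)/n; y=np.array([np.cos(phi),np.sin(phi),0]); x=np.array([-np.sin(phi),np.cos(phi),0])
            rows.append({"translation":[round(100*d@x,2),round(100*d@y,2),round(-100*d[2],2)],"turn":round(-df/n,3),"claw":c})
            phi+=df/n
        p=q
    print(len(rows))
    for i in range(0,len(rows),12): print(json.dumps(rows[i:i+12]).replace('"translation"','"t"').replace(" ",""))
E
python3 - <<'E'
from pl import *
plan([(.40,.38,.25,35),(.616,.076,.20,1.6),(.616,.076,.10,1.6)],-0.4)
E
```

```text
at [0.2416 0.6034 0.1924] phi 68.2 F [0.3 0.4 0.2] w 0.0875 t 2.7 j7 -3.0
19
[{"t":[-3.29,-2.12,-0.82],"turn":0.083,"claw":-0.4},{"t":[-3.45,-1.84,-0.82],"turn":0.083,"claw":-0.4},{"t":[-3.59,-1.55,-0.82],"turn":0.083,"claw":-0.4},{"t":[-3.71,-1.25,-0.82],"turn":0.083,"claw":-0.4},{"t":[-3.8,-0.94,-0.82],"turn":0.083,"claw":-0.4},{"t":[-3.86,-0.62,-0.82],"turn":0.083,"claw":-0.4},{"t":[-3.9,-0.3,-0.82],"turn":0.083,"claw":-0.4},{"t":[-4.14,0.03,0.56],"turn":0.065,"claw":-0.4},{"t":[-4.13,0.3,0.56],"turn":0.065,"claw":-0.4},{"t":[-4.11,0.56,0.56],"turn":0.065,"claw":-0.4},{"t":[-4.06,0.83,0.56],"turn":0.065,"claw":-0.4},{"t":[-4.0,1.09,0.56],"turn":0.065,"claw":-0.4}]
[{"t":[-3.92,1.35,0.56],"turn":0.065,"claw":-0.4},{"t":[-3.82,1.6,0.56],"turn":0.065,"claw":-0.4},{"t":[-3.71,1.84,0.56],"turn":0.065,"claw":-0.4},{"t":[-3.59,2.08,0.56],"turn":0.065,"claw":-0.4},{"t":[0.0,0.0,3.33],"turn":-0.0,"claw":-0.4},{"t":[0.0,0.0,3.33],"turn":-0.0,"claw":-0.4},{"t":[0.0,0.0,3.33],"turn":-0.0,"claw":-0.4}]
```

>>> play_rows(
  series=[
    {"translation":[-3.3,-2.1,-0.8],"turn":0.083,"claw":-0.45},
    {"translation":[-3.5,-1.8,-0.8],"turn":0.083,"claw":-0.45},
    {"translation":[-3.6,-1.5,-0.8],"turn":0.083,"claw":-0.45},
    {"translation":[-3.7,-1.2,-0.8],"turn":0.083,"claw":-0.45},
    {"translation":[-3.8,-0.9,-0.8],"turn":0.083,"claw":-0.45},
    {"translation":[-3.9,-0.6,-0.8],"turn":0.083,"claw":-0.45},
    {"translation":[-3.9,-0.3,-0.8],"turn":0.083,"claw":-0.45},
    {"translation":[-4.1,0,0.5],"turn":0.065,"claw":-0.45},
    {"translation":[-4.1,0.3,0.5],"turn":0.065,"claw":-0.45},
    {"translation":[-4.1,0.6,0.5],"turn":0.065,"claw":-0.45},
    {"translation":[-4.1,0.8,0.5],"turn":0.065,"claw":-0.45},
    {"translation":[-4,1.1,0.5],"turn":0.065,"claw":-0.45},
  ],
  grip_force=30,
)

```text
clock: 3.9
tool_pos: [0.5219, 0.2108, 0.2235]
tcp_rot: [[-0.278, 0.961, 0.0], [0.961, 0.278, 0.0], [0.0, 0.001, -1.0]]
wrist_force: [1.0, 1.4, -0.7]
grip_width: 0.0238
```

```bash
python3 - <<'E'
from pl import *
plan([(.616,.076,.12,1.6)],-0.45)
E
```

```text
at [0.5219 0.2108 0.2235] phi 16.1 F [ 1.   1.4 -0.7] w 0.0238 t 3.9 j7 -7.0
5
[{"t":[-3.11,1.06,2.07],"turn":0.051,"claw":-0.45},{"t":[-3.06,1.21,2.07],"turn":0.051,"claw":-0.45},{"t":[-2.99,1.37,2.07],"turn":0.051,"claw":-0.45},{"t":[-2.92,1.52,2.07],"turn":0.051,"claw":-0.45},{"t":[-2.84,1.66,2.07],"turn":0.051,"claw":-0.45}]
```

>>> play_rows(
  series=[
    {"translation":[-3.1,1.1,2.1],"turn":0.051,"claw":-0.45},
    {"translation":[-3.1,1.2,2.1],"turn":0.051,"claw":-0.45},
    {"translation":[-3,1.4,2.1],"turn":0.051,"claw":-0.45},
    {"translation":[-2.9,1.5,2.1],"turn":0.051,"claw":-0.45},
    {"translation":[-2.8,1.7,2.1],"turn":0.051,"claw":-0.45},
    {"translation":[0,0,0],"turn":0,"claw":-0.45},
    {"translation":[0,0,0],"turn":0,"claw":-0.45},
  ],
)

```text
clock: 4.6
tool_pos: [0.6162, 0.0771, 0.1178]
tcp_rot: [[-0.028, 1.0, -0.001], [1.0, 0.028, -0.001], [-0.001, -0.001, -1.0]]
wrist_force: [0.4, 0.4, -0.4]
grip_width: 0.024
```

```bash
python3 - <<'E'
from pl import *
plan([(.616,.076,.03,1.6)],-0.45)
for n in("top","side"):
    f=optics.grab_frame(n); save(f,"p1"+n,(230,100,430,260),4)
E
```

```text
at [0.6162 0.0771 0.1178] phi 1.6 F [ 0.4  0.4 -0.4] w 0.024 t 4.6 j7 -1.0
2
[{"t":[-0.06,-0.01,4.39],"turn":-0.0,"claw":-0.45},{"t":[-0.06,-0.01,4.39],"turn":-0.0,"claw":-0.45}]
```

View pics/p1side.png

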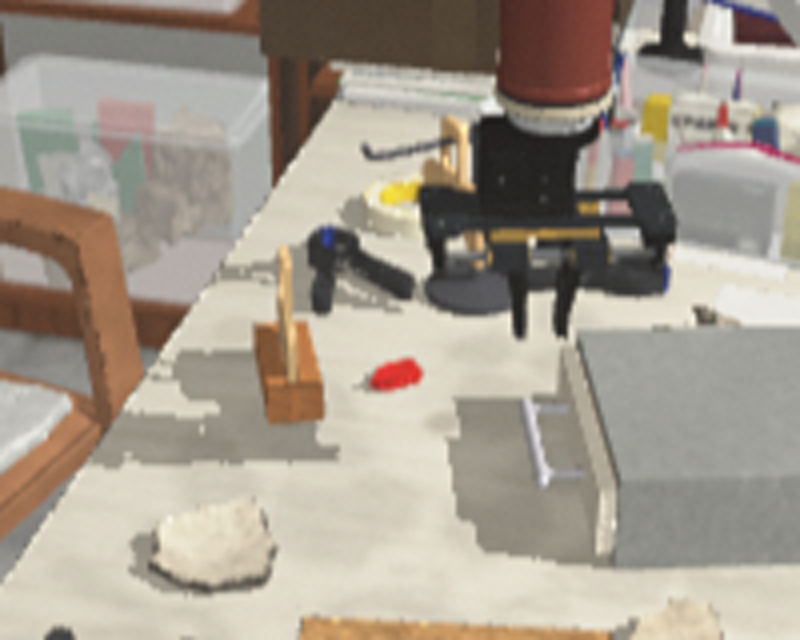

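>>> play_rows(
  series=[
    {"translation":[0,0,3],"turn":0,"claw":-0.45},
    {"translation":[0,0,2],"turn":0,"claw":-0.45},
    {"translation":[0,0,2],"turn":0,"claw":-0.45},
    {"translation":[0,0,1.7],"turn":0,"claw":-0.45},
    {"translation":[0,0,0],"turn":0,"claw":-0.45},
    {"translation":[0,0,0],"turn":0,"claw":-1},
    {"translation":[0,0,0],"turn":0,"claw":-1},
    {"translation":[0,0,0],"turn":0,"claw":-1},
    {"translation":[0,0,0],"turn":0,"claw":-1},
  ],
  grip_force=30,
)

```text
clock: 5.6
tool_pos: [0.6168, 0.078, 0.0322]
tcp_rot: [[-0.029, 1.0, 0.001], [1.0, 0.029, 0.0], [0.0, 0.001, -1.0]]
wrist_force: [0.5, 0.1, -0.1]
grip_width: 0.003
```

```bash
python3 - <<'E'
from pl import *
plan([],-0.45)
f=optics.grab_frame("side"); save(f,"p2side",(320,130,440,250),5)
f=optics.grab_frame("top"); save(f,"p2top",(270,100,370,200),5)
E
```

```text
at [0.6168 0.078  0.0322] phi 1.7 F [ 0.5  0.1 -0.1] w 0.003 t 5.6 j7 2.0
0
```

View pics/p2side.png

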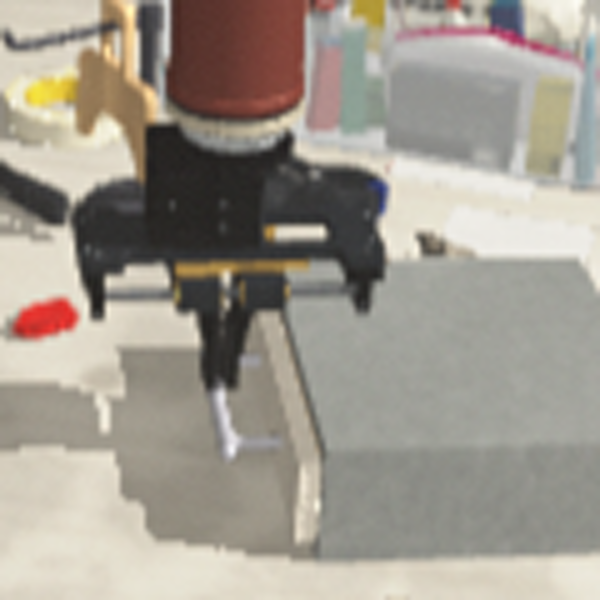

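>>> play_rows(
  series=[
    {"translation":[0,0,0],"turn":0,"claw":-1},
    {"translation":[0,-0.5,0],"turn":0,"claw":-1},
    {"translation":[0,-1,0],"turn":0,"claw":-1},
    {"translation":[0,-1.5,0],"turn":0,"claw":-1},
    {"translation":[0,0,0],"turn":0,"claw":-1},
  ],
)

```text
clock: 6.2
tool_pos: [0.5841, 0.0769, 0.0311]
tcp_rot: [[-0.029, 1.0, -0.002], [1.0, 0.029, 0.0], [0.0, -0.002, -1.0]]
wrist_force: [1.1, -0.1, 0.4]
grip_width: 0.0007
```

```bash
python3 - <<'E'
from pl import *
plan([],-0.45)
f=optics.grab_frame("side"); save(f,"p3side",(320,130,440,250),5)
E
```

```text
at [0.5841 0.0769 0.0311] phi 1.7 F [ 1.1 -0.1  0.4] w 0.0007 t 6.2 j7 0.0
0
```

View pics/p3side.png

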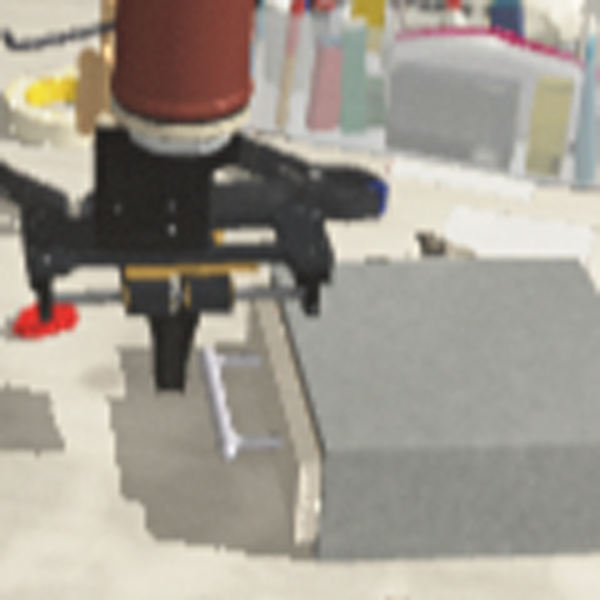

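```bash
python3 - <<'E'
from pl import *
S=optics.grab_frame("side");T=optics.grab_frame("top")
print(proj(S,get_obs()["tool_pos"]),proj(S,(.616,.076,.047)))
save(T,"p3top",(270,100,370,200),6)
for f in(T,S):
    A=cloud(f); h=A[(A[:,2]>.035)&(A[:,2]<.07)&(A[:,0]>.605)&(A[:,0]<.645)&(A[:,1]>-.0)&(A[:,1]<.15)]
    print(h[np.argsort(h[:,1])].round(3)[::3].tolist())
    for d in finder.spot_point(f,"cabinet_drawer0_handle"): print(d)
E
```

```text
[354.06089107 212.68407978] [363.23868862 208.86121674]
[[0.619, 0.014, 0.048], [0.615, 0.021, 0.048], [0.615, 0.024, 0.045], [0.625, 0.026, 0.052], [0.636, 0.027, 0.05], [0.615, 0.028, 0.046], [0.625, 0.029, 0.049], [0.635, 0.03, 0.054], [0.613, 0.032, 0.049]]
{'pixel': [316.6, 163.9], 'score': 0.64}
[[0.614, 0.004, 0.052], [0.619, 0.015, 0.045], [0.613, 0.017, 0.047], [0.635, 0.02, 0.049], [0.639, 0.021, 0.048], [0.626, 0.023, 0.051], [0.616, 0.023, 0.051], [0.629, 0.024, 0.05], [0.63, 0.024, 0.042], [0.639, 0.026, 0.049], [0.62, 0.026, 0.053], [0.637, 0.031, 0.045], [0.615, 0.036, 0.05], [0.612, 0.038, 0.048], [0.615, 0.045, 0.051], [0.613, 0.053, 0.05], [0.617, 0.059, 0.054], [0.617, 0.062, 0.048], [0.614, 0.063, 0.051], [0.612, 0.073, 0.049], [0.615, 0.077, 0.054], [0.613, 0.084, 0.049], [0.616, 0.088, 0.051], [0.613, 0.094, 0.051], [0.611, 0.099, 0.051], [0.618, 0.105, 0.051], [0.615, 0.112, 0.051], [0.629, 0.116, 0.052], [0.626, 0.118, 0.047], [0.612, 0.118, 0.051], [0.609, 0.12, 0.05], [0.633, 0.121, 0.045], [0.626, 0.123, 0.048], [0.64, 0.125, 0.046], [0.613, 0.129, 0.048], [0.61, 0.133, 0.05]]
{'pixel': [363.9, 212.7], 'score': 0.87}
{'pixel': [305.9, 196.0], 'score': 0.69}
```

View pics/p3top.png

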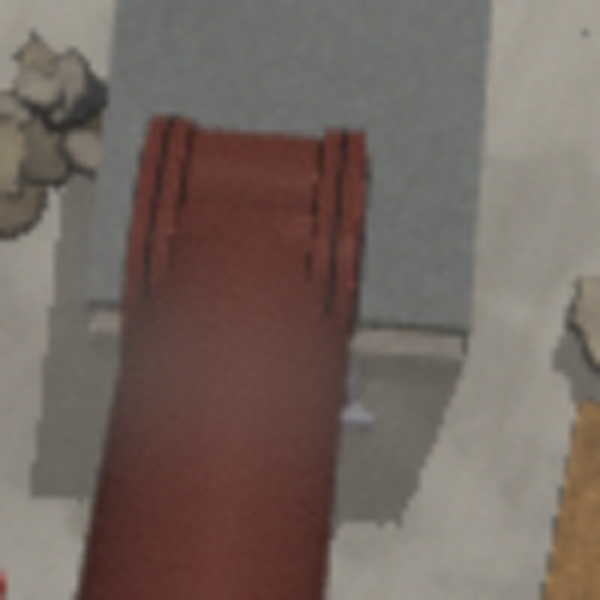

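```bash
python3 - <<'E'
from pl import *
S=optics.grab_frame("side")
save(S,"p4s",(330,160,390,220),10)
A=cloud(S); D=S["depth"]
for r in range(196,222,1):
    print(r,[ (c,S["pixels"][r,c].tolist(), D[r,c].round(3)) for c in (352,354,356)])
h=A[(A[:,0]>.565)&(A[:,0]<.602)&(A[:,1]>.0)&(A[:,1]<.13)&(A[:,2]>.015)&(A[:,2]<.1)]
print(h[np.argsort(h[:,2])].round(3)[:25].tolist())
print(get_obs()["joint_positions"],get_obs()["tool_pos"])
E
```

```text
196 [(352, [37, 34, 34], np.float32(1.43)), (354, [50, 49, 45], np.float32(1.437)), (356, [48, 46, 45], np.float32(1.436))]
197 [(352, [39, 36, 34], np.float32(1.435)), (354, [48, 48, 45], np.float32(1.434)), (356, [51, 48, 46], np.float32(1.436))]
198 [(352, [44, 43, 39], np.float32(1.432)), (354, [50, 47, 44], np.float32(1.432)), (356, [48, 47, 44], np.float32(1.441))]
199 [(352, [44, 43, 39], np.float32(1.439)), (354, [50, 47, 47], np.float32(1.435)), (356, [48, 46, 43], np.float32(1.439))]
200 [(352, [46, 45, 40], np.float32(1.44)), (354, [49, 47, 43], np.float32(1.446)), (356, [50, 47, 45], np.float32(1.438))]
201 [(352, [47, 45, 41], np.float32(1.437)), (354, [50, 47, 45], np.float32(1.444)), (356, [47, 46, 44], np.float32(1.443))]
202 [(352, [45, 42, 39], np.float32(1.445)), (354, [50, 49, 47], np.float32(1.444)), (356, [46, 44, 41], np.float32(1.444))]
203 [(352, [44, 42, 40], np.float32(1.449)), (354, [47, 46, 43], np.float32(1.445)), (356, [45, 43, 42], np.float32(1.446))]
204 [(352, [44, 41, 39], np.float32(1.446)), (354, [50, 48, 46], np.float32(1.453)), (356, [44, 43, 41
[... 2262 characters left out ...]
]
[[0.578, 0.068, 0.06], [0.594, 0.066, 0.061], [0.588, 0.065, 0.062], [0.581, 0.065, 0.062], [0.584, 0.062, 0.064], [0.581, 0.066, 0.065], [0.587, 0.064, 0.066], [0.584, 0.064, 0.066], [0.594, 0.069, 0.067], [0.591, 0.063, 0.067], [0.594, 0.063, 0.067], [0.577, 0.061, 0.068], [0.584, 0.066, 0.069], [0.59, 0.064, 0.07], [0.581, 0.063, 0.071], [0.584, 0.068, 0.071], [0.594, 0.067, 0.072], [0.587, 0.062, 0.072], [0.587, 0.065, 0.073], [0.59, 0.063, 0.075], [0.577, 0.063, 0.075], [0.581, 0.062, 0.075], [0.594, 0.067, 0.076], [0.578, 0.067, 0.076], [0.59, 0.064, 0.078]]
[-36.1686213   21.98392559  29.75181798 103.7501663  -12.7020745
  57.56410424   0.30747647] [0.58672004 0.07702516 0.03140452]
```

View pics/p4s.png

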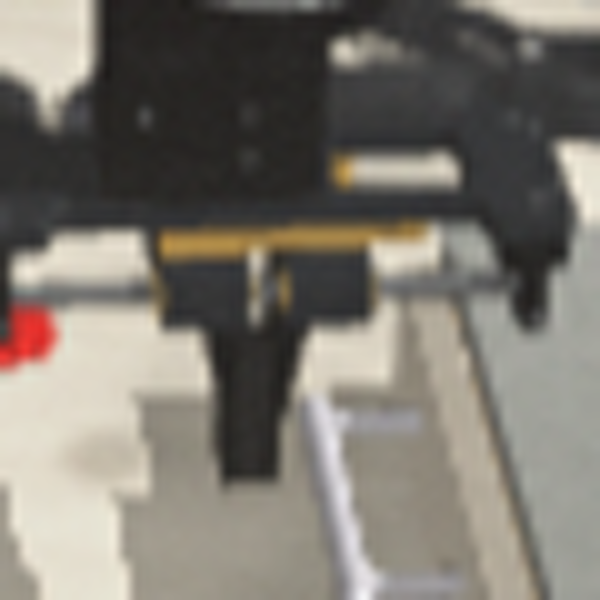

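```bash
python3 - <<'E'
from pl import *
S=optics.grab_frame("side")
d=np.load("f0.npz")["sd"]
S0=dict(S); S0["depth"]=d
A=cloud(S0); h=A[(abs(A[:,0]-.242)<.09)&(abs(A[:,1]-.603)<.09)&(A[:,2]>.1)&(A[:,2]<.3)]
print(len(h),h[np.argsort(h[:,2])].round(3)[:25].tolist()); print(proj(S,(.242,.603,.192)))
im=cv2.imread("pics/side0.png")[60:130,220:290]; cv2.imwrite("pics/z.png",cv2.resize(im,None,fx=8,fy=8))
im=cv2.imread("pics/p1side.png"); print(proj(S,(.6162,.0771,.1178)))
E
```

```text
237 [[0.229, 0.554, 0.22], [0.269, 0.644, 0.221], [0.257, 0.643, 0.222], [0.249, 0.642, 0.222], [0.221, 0.559, 0.223], [0.226, 0.548, 0.223], [0.253, 0.638, 0.224], [0.266, 0.636, 0.224], [0.262, 0.636, 0.224], [0.214, 0.555, 0.224], [0.261, 0.644, 0.225], [0.226, 0.552, 0.226], [0.23, 0.551, 0.226], [0.219, 0.549, 0.227], [0.27, 0.64, 0.227], [0.217, 0.56, 0.227], [0.214, 0.559, 0.227], [0.233, 0.558, 0.227], [0.249, 0.639, 0.227], [0.248, 0.651, 0.227], [0.235, 0.546, 0.228], [0.254, 0.638, 0.228], [0.226, 0.557, 0.228], [0.266, 0.637, 0.228], [0.269, 0.649, 0.228]]
[260.99695753 109.39744139]
[364.2494755  190.10395997]
```

View pics/z.png

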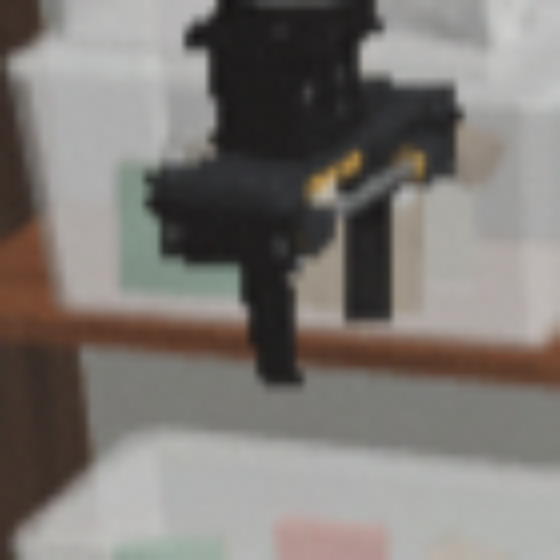

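>>> play_rows(
  series=[
    {"translation":[0,0,-2],"turn":0,"claw":-0.45},
    {"translation":[0,0,0],"turn":0,"claw":-0.45},
    {"translation":[0.4,1.5,0],"turn":0,"claw":-0.45},
    {"translation":[0,1.4,0],"turn":0,"claw":-0.45},
    {"translation":[0,0,0],"turn":0,"claw":-0.45},
    {"translation":[0,0,0],"turn":0,"claw":-0.45},
  ],
)

```text
clock: 7.15
tool_pos: [0.6148, 0.0815, 0.0507]
tcp_rot: [[-0.029, 1.0, -0.001], [1.0, 0.029, -0.001], [-0.001, -0.001, -1.0]]
wrist_force: [0.4, -0.2, -0.2]
grip_width: 0.0235
```

```bash
python3 - <<'E'
from pl import *
plan([(.615,.073,.004,1.6)],-0.45,15)
f=optics.grab_frame("side"); save(f,"p5s",(320,130,440,250),5)
E
```

```text
at [0.6148 0.0815 0.0507] phi 1.6 F [ 0.4 -0.2 -0.2] w 0.0235 t 7.2 j7 1.0
4
[{"t":[-0.21,0.0,1.17],"turn":0.0,"claw":-0.45},{"t":[-0.21,0.0,1.17],"turn":0.0,"claw":-0.45},{"t":[-0.21,0.0,1.17],"turn":0.0,"claw":-0.45},{"t":[-0.21,0.0,1.17],"turn":0.0,"claw":-0.45}]
```

View pics/p5s.png

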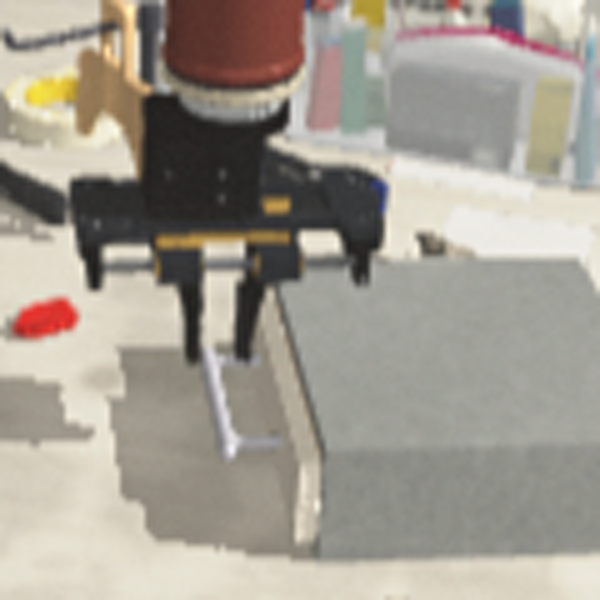

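>>> play_rows(
  series=[
    {"translation":[-0.2,0,1.2],"turn":0,"claw":-0.45},
    {"translation":[-0.2,0,1.2],"turn":0,"claw":-0.45},
    {"translation":[-0.2,0,1.2],"turn":0,"claw":-0.45},
    {"translation":[-0.2,0,1],"turn":0,"claw":-0.45},
    {"translation":[0,0,0],"turn":0,"claw":-0.45},
    {"translation":[0,0,0],"turn":0,"claw":-1},
    {"translation":[0,0,0],"turn":0,"claw":-1},
    {"translation":[0,0,0],"turn":0,"claw":-1},
    {"translation":[0,0,0],"turn":0,"claw":-1},
  ],
)

```text
clock: 8.1
tool_pos: [0.6159, 0.074, 0.006]
tcp_rot: [[-0.029, 1.0, 0.001], [1.0, 0.029, 0.0], [0.0, 0.001, -1.0]]
wrist_force: [0.6, -0.2, 0.6]
grip_width: 0.01
```

>>> play_rows(
  series=[
    {"translation":[0,-1,0],"turn":0,"claw":-1},
    {"translation":[0,-2,0],"turn":0,"claw":-1},
    {"translation":[0,-2.5,0],"turn":0,"claw":-1},
    {"translation":[0,-2.5,0],"turn":0,"claw":-1},
    {"translation":[0,-2.5,0],"turn":0,"claw":-1},
    {"translation":[0,-2.5,0],"turn":0,"claw":-1},
    {"translation":[0,-1.5,0],"turn":0,"claw":-1},
    {"translation":[0,-0.8,0],"turn":0,"claw":-1},
    {"translation":[0,0,0],"turn":0,"claw":-1},
    {"translation":[0,0,0],"turn":0,"claw":-1},
  ],
)

```text
clock: 9.1
tool_pos: [0.4624, 0.0697, 0.0058]
tcp_rot: [[-0.029, 1.0, 0.0], [1.0, 0.029, 0.001], [0.001, 0.0, -1.0]]
wrist_force: [-1.2, -0.1, 5.7]
grip_width: 0.0099
```

```bash
python3 - <<'E'
from pl import *
plan([],-0.45)
f=optics.grab_frame("side"); save(f,"p6s",(280,130,460,260),4)
E
```

```text
at [0.4624 0.0697 0.0058] phi 1.7 F [-1.2 -0.1  5.7] w 0.0099 t 9.1 j7 -6.0
0
```

View pics/p6s.png

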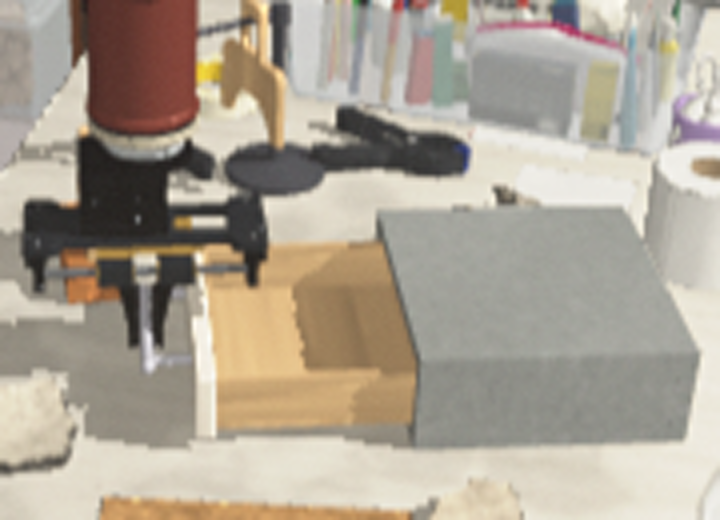

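>>> play_rows(
  series=[
    {"translation":[0,0,0],"turn":0,"claw":-0.45},
    {"translation":[0,0,0],"turn":0,"claw":-0.45},
    {"translation":[0,0,0],"turn":0,"claw":-0.45},
    {"translation":[0,0,-3],"turn":0,"claw":-0.45},
    {"translation":[0,0,-4],"turn":0,"claw":-0.45},
    {"translation":[0,0,-5],"turn":0,"claw":-0.45},
    {"translation":[-4,0,-4],"turn":0,"claw":0.2},
    {"translation":[-5,0,0],"turn":0,"claw":0.2},
    {"translation":[-5,0,0],"turn":0,"claw":0.2},
    {"translation":[0,0,0],"turn":0,"claw":0.2},
  ],
)

```text
clock: 10.15
tool_pos: [0.466, -0.0727, 0.1612]
tcp_rot: [[-0.02, 1.0, 0.001], [1.0, 0.02, -0.001], [-0.001, 0.001, -1.0]]
wrist_force: [-0.3, 0.9, 0.2]
grip_width: 0.0472
```

```bash
python3 - <<'E'
from pl import *
import sh
sh.MAT[:]=[(.654,-.114),(.633,-.41),(.401,-.392),(.427,-.094)]
np.set_printoptions(precision=4,suppress=True)
plan([],-0.45)
T=optics.grab_frame("top");S=optics.grab_frame("side"); save(T,"p7t",(260,80,460,260),4)
for f in(T,S):
    print(finder.spot_point(f,"drawer_floor")[:2],finder.spot_point(f,"cabinet_drawer0_handle")[:1]); sh.sherds(f)
    A=cloud(f); h=A[(A[:,0]>.42)&(A[:,0]<.68)&(A[:,1]>-.06)&(A[:,1]<.2)&(A[:,2]>.012)&(A[:,2]<.03)]
    print(len(h),np.percentile(h,[1,50,99],axis=0))
    h=A[(A[:,0]>.43)&(A[:,0]<.48)&(A[:,1]>-.06)&(A[:,1]<.2)&(A[:,2]>.04)&(A[:,2]<.06)]
    print("handle",np.percentile(h,[1,50,99],axis=0))
E
```

```text
at [ 0.466  -0.0727  0.1612] phi 1.2 F [-0.3  0.9  0.2] w 0.0472 t 10.2 j7 3.0
0
[{'pixel': [313.9, 182.7], 'score': 0.79}] [{'pixel': [310.4, 209.6], 'score': 0.78}]
px [424.2 194.4] n 94 rect c [ 0.569 -0.335] sz [0.026 0.062] a 67.6 mean [ 0.569 -0.333] major 163.7
px [424.2 222.9] n 152 rect c [ 0.465 -0.337] sz [0.055 0.044] a 6.0 mean [ 0.463 -0.338] major -160.7
2089 [[ 0.4959 -0.017   0.0145]
 [ 0.6009  0.0771  0.0215]
 [ 0.6782  0.1706  0.0288]]
handle [[0.4555 0.0125 0.0424]
 [0.4624 0.0747 0.05  ]
 [0.4778 0.1327 0.0579]]
[{'pixel': [347.1, 216.9], 'score': 0.83}] [{'pixel': [315.9, 210.7], 'score': 0.92}]
px [360.1 267.2] n 145 rect c [ 0.587 -0.173] sz [0.059 0.038] a 34.9 mean [ 0.585 -0.173] major 56.9
px [327.4 267.6] n 140 rect c [ 0.493 -0.174] sz [0.061 0.03 ] a 23.8 mean [ 0.492 -0.173] major -155.1
px [317.8 313.5] n 269 rect c [ 0.465 -0.346] sz [0.044 0.058] a 88.5 mean [ 0.463 -0.346] major -158.9
px [360.4 310.8] n 188 rect c [ 0.573 -0.339] sz [0.031 0.061] a 88.5 mean [ 0.571 -0.34 ] major 174.6
px [386.2 326.6] n 42 rect c [ 0.63  -0.381] sz [0.071 0.01 ] a 82.3 mean [ 0.629 -0.393] major 81.7
1377 [[ 0.4338 -0.0403  0.0145]
 [ 0.5963  0.0936  0.0208]
 [ 0.6774  0.1822  0.0296]]
handle [[0.455  0.0071 0.0433]
 [0.4618 0.0608 0.0493]
 [0.4785 0.1287 0.0539]]
```

View pics/p7t.png

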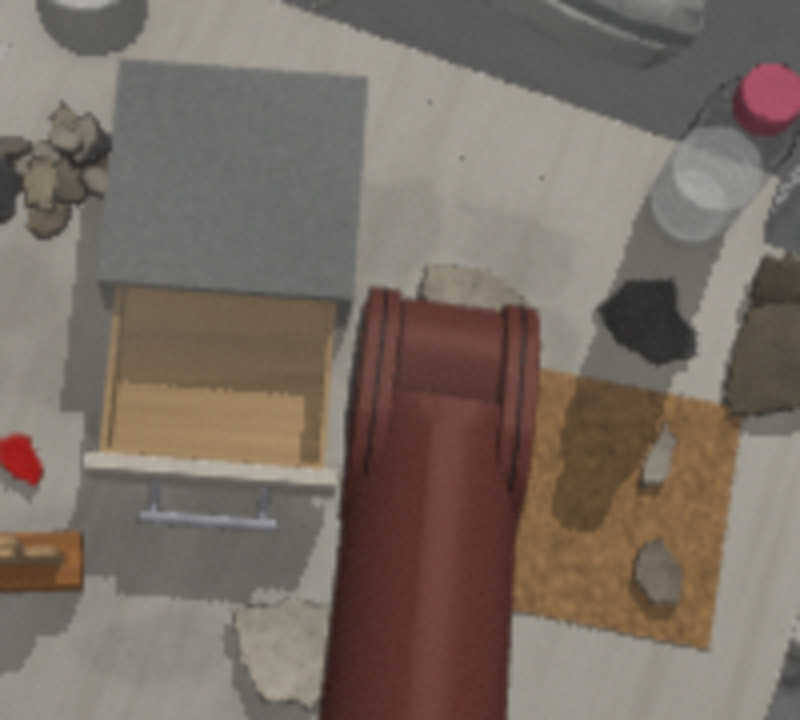

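```bash
cat > foot.py <<'E'
from h import *
def foot(fs,cx,cy,r=.05,show=True):
    P=[]
    for f in fs:
        px=f["pixels"].astype(int); sat=(px.max(2)-px.min(2))/(px.max(2)+1e-6)
        m=(sat<.38)&(f["depth"]>0)
        Q=cloud(f,m); k=(np.hypot(Q[:,0]-cx,Q[:,1]-cy)<r)&(Q[:,2]>.0)&(Q[:,2]<.04); P.append(Q[k])
    Q=np.vstack(P)
    # widths by angle
    best=[]
    for a in range(0,180,3):
        u=np.array([np.cos(np.radians(a)),np.sin(np.radians(a))]); s=Q[:,:2]@u
        lo,hi=np.percentile(s,[1.5,98.5]); v=np.array([-u[1],u[0]]); s2=Q[:,:2]@v; l2,h2=np.percentile(s2,[1.5,98.5])
        best.append((hi-lo,a,u*(lo+hi)/2+v*(l2+h2)/2,h2-l2))
    b=sorted(best,key=lambda x:x[0])[:4]
    if show: print("n",[len(p) for p in P],"per-cam mean",[p[:,:3].mean(0).round(3) for p in P],"zmax",np.percentile(Q[:,2],97).round(3))
    for x in b: print("  width %.3f jaw-angle %d centre %s len %.3f"%(x[0],x[1],x[2].round(4),x[3]))
    return b
E
python3 - <<'E'
from foot import *
T=optics.grab_frame("top");S=optics.grab_frame("side")
for c in((.571,-.336),(.464,-.341)): foot([T,S],*c)
for c in((.586,-.170),(.492,-.170)): foot([S],*c)
for f,p in((T,(313.9,182.7)),(S,(347.1,216.9))): print(ray(f,p,.022))
E
```

```text
n [89, 185] per-cam mean [array([ 0.569, -0.333,  0.013]), array([ 0.571, -0.338,  0.012])] zmax 0.019
  width 0.026 jaw-angle 81 centre [ 0.5726 -0.3354] len 0.057
  width 0.026 jaw-angle 72 centre [ 0.5713 -0.3367] len 0.057
  width 0.026 jaw-angle 69 centre [ 0.5708 -0.337 ] len 0.057
  width 0.026 jaw-angle 78 centre [ 0.5722 -0.3359] len 0.057
n [150, 268] per-cam mean [array([ 0.463, -0.338,  0.013]), array([ 0.463, -0.346,  0.012])] zmax 0.019
  width 0.040 jaw-angle 117 centre [ 0.4627 -0.3408] len 0.056
  width 0.040 jaw-angle 120 centre [ 0.4624 -0.3408] len 0.056
  width 0.040 jaw-angle 114 centre [ 0.4629 -0.3409] len 0.057
  width 0.040 jaw-angle 123 centre [ 0.4622 -0.341 ] len 0.056
n [145] per-cam mean [array([ 0.585, -0.171,  0.01 ])] zmax 0.015
  width 0.033 jaw-angle 120 centre [ 0.5873 -0.168 ] len 0.048
  width 0.033 jaw-angle 123 centre [ 0.5868 -0.1677] len 0.049
  width 0.033 jaw-angle 117 centre [ 0.5877 -0.1686] len 0.047
  width 0.033 jaw-angle 132 centre [ 0.5854 -0.1672] len 0.051
n [138] per-cam mean [array([ 0.492, -0.167,  0.008])] zmax 0.012
  width 0.024 jaw-angle 117 centre [ 0.4923 -0.1653] len 0.058
  width 0.024 jaw-angle 120 centre [ 0.4925 -0.1656] len 0.057
  width 0.025 jaw-angle 111 centre [ 0.4928 -0.1654] len 0.059
  width 0.025 jaw-angle 123 centre [ 0.4923 -0.1659] len 0.057
[0.56780167 0.0748329  0.022     ]
[0.56319923 0.0672952  0.022     ]
```

```bash
python3 - <<'E'
from pl import *
plan([(.492,-.166,.06,-62),(.492,-.166,-.022,-62,.26,20)],0.26)
E
```

```text
at [ 0.4664 -0.0648  0.1605] phi 1.8 F [-0.5  0.1 -0.3] w 0.0526 t 10.6 j7 3.0
13
[{"t":[-1.27,0.28,1.26],"turn":0.139,"claw":0.26},{"t":[-1.22,0.46,1.26],"turn":0.139,"claw":0.26},{"t":[-1.15,0.62,1.26],"turn":0.139,"claw":0.26},{"t":[-1.05,0.77,1.26],"turn":0.139,"claw":0.26},{"t":[-0.93,0.91,1.26],"turn":0.139,"claw":0.26},{"t":[-0.8,1.03,1.26],"turn":0.139,"claw":0.26},{"t":[-0.65,1.13,1.26],"turn":0.139,"claw":0.26},{"t":[-0.48,1.21,1.26],"turn":0.139,"claw":0.26},{"t":[0.0,0.0,1.64],"turn":-0.0,"claw":0.26},{"t":[0.0,0.0,1.64],"turn":-0.0,"claw":0.26},{"t":[0.0,0.0,1.64],"turn":-0.0,"claw":0.26},{"t":[0.0,0.0,1.64],"turn":-0.0,"claw":0.26}]
[{"t":[0.0,0.0,1.64],"turn":-0.0,"claw":0.26}]
```

>>> play_rows(
  series=[
    {"translation":[-1.3,0.3,1.2],"turn":0.139,"claw":0.26},
    {"translation":[-1.2,0.5,1.2],"turn":0.139,"claw":0.26},
    {"translation":[-1.1,0.6,1.2],"turn":0.139,"claw":0.26},
    {"translation":[-1,0.8,1.2],"turn":0.139,"claw":0.26},
    {"translation":[-0.9,0.9,1.2],"turn":0.139,"claw":0.26},
    {"translation":[-0.8,1,1.2],"turn":0.139,"claw":0.26},
    {"translation":[-0.6,1.1,1.2],"turn":0.139,"claw":0.26},
    {"translation":[-0.5,1.2,1.2],"turn":0.139,"claw":0.26},
    {"translation":[0,0,0],"turn":0,"claw":0.26},
    {"translation":[0,0,0],"turn":0,"claw":0.26},
  ],
)

```text
clock: 11.55
tool_pos: [0.4924, -0.1647, 0.0646]
tcp_rot: [[0.882, 0.472, -0.001], [0.472, -0.882, -0.0], [-0.001, -0.0, -1.0]]
wrist_force: [-0.4, -0.1, -0.6]
grip_width: 0.0544
```

```bash
python3 - <<'E'
from pl import *
plan([(.492,-.166,-.022,-62,.26,20)],0.26)
f=optics.grab_frame("side"); save(f,"p8s",(270,200,420,350),4)
plan([(.492,-.166,-.022,-62,.26,20)],0.26)
E
```

```text
at [ 0.4924 -0.1647  0.0646] phi -61.8 F [-0.4 -0.1 -0.6] w 0.0544 t 11.6 j7 -37.0
5
[{"t":[-0.02,0.02,1.73],"turn":0.001,"claw":0.26},{"t":[-0.02,0.02,1.73],"turn":0.001,"claw":0.26},{"t":[-0.02,0.02,1.73],"turn":0.001,"claw":0.26},{"t":[-0.02,0.02,1.73],"turn":0.001,"claw":0.26},{"t":[-0.02,0.02,1.73],"turn":0.001,"claw":0.26}]
at [ 0.4928 -0.1644  0.065 ] phi -61.8 F [ 0.4 -0.   0.6] w 0.0547 t 11.6 j7 -37.0
5
[{"t":[-0.03,0.02,1.74],"turn":0.001,"claw":0.26},{"t":[-0.03,0.02,1.74],"turn":0.001,"claw":0.26},{"t":[-0.03,0.02,1.74],"turn":0.001,"claw":0.26},{"t":[-0.03,0.02,1.74],"turn":0.001,"claw":0.26},{"t":[-0.03,0.02,1.74],"turn":0.001,"claw":0.26}]
```

View pics/p8s.png

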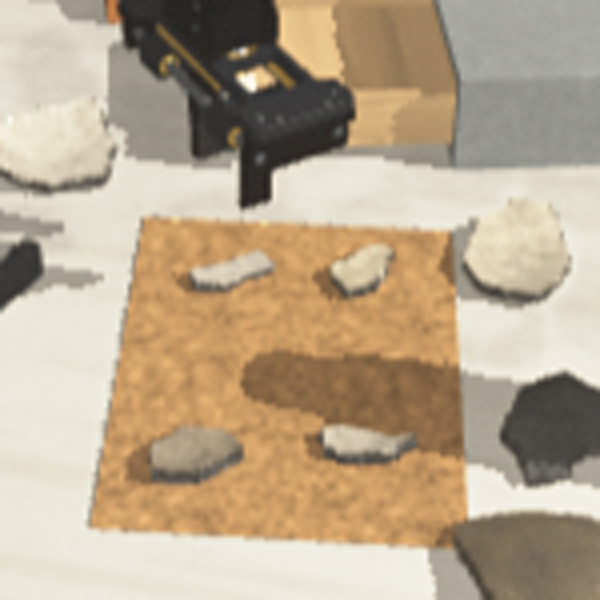

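>>> play_rows(
  series=[
    {"translation":[0,0,2.2],"turn":0,"claw":0.26},
    {"translation":[0,0,2.2],"turn":0,"claw":0.26},
    {"translation":[0,0,2],"turn":0,"claw":0.26},
    {"translation":[0,0,1.3],"turn":0,"claw":0.26},
    {"translation":[0,0,0.8],"turn":0,"claw":0.26},
    {"translation":[0,0,0],"turn":0,"claw":0.26},
    {"translation":[0,0,0],"turn":0,"claw":-1},
    {"translation":[0,0,0],"turn":0,"claw":-1},
    {"translation":[0,0,0],"turn":0,"claw":-1},
    {"translation":[0,0,0],"turn":0,"claw":-1},
    {"translation":[0,0,0],"turn":0,"claw":-1},
  ],
  grip_force=25,
)

```text
clock: 12.7
tool_pos: [0.4926, -0.1647, -0.02]
tcp_rot: [[0.883, 0.469, -0.0], [0.469, -0.883, 0.001], [0.0, -0.001, -1.0]]
wrist_force: [-6.8, 5.5, 17.6]
grip_width: 0.0228
```

```bash
python3 - <<'E'
from pl import *
plan([(.492,-.15,.085,-62),(.56,.025,.085,1.6),(.56,.025,.007,1.6,-1,25)],-1)
E
```

```text
at [ 0.4926 -0.1647 -0.02  ] phi -62.0 F [-6.8  5.5 17.6] w 0.0228 t 12.7 j7 -31.0
15
[{"t":[0.21,-0.44,-3.5],"turn":-0.0,"claw":-1},{"t":[0.21,-0.44,-3.5],"turn":-0.0,"claw":-1},{"t":[0.21,-0.44,-3.5],"turn":-0.0,"claw":-1},{"t":[1.78,-1.53,-0.0],"turn":-0.139,"claw":-1},{"t":[1.97,-1.27,-0.0],"turn":-0.139,"claw":-1},{"t":[2.13,-0.99,-0.0],"turn":-0.139,"claw":-1},{"t":[2.25,-0.68,-0.0],"turn":-0.139,"claw":-1},{"t":[2.32,-0.37,-0.0],"turn":-0.139,"claw":-1},{"t":[2.35,-0.04,-0.0],"turn":-0.139,"claw":-1},{"t":[2.33,0.28,-0.0],"turn":-0.139,"claw":-1},{"t":[2.27,0.6,-0.0],"turn":-0.139,"claw":-1},{"t":[0.0,0.0,1.95],"turn":-0.0,"claw":-1}]
[{"t":[0.0,0.0,1.95],"turn":-0.0,"claw":-1},{"t":[0.0,0.0,1.95],"turn":-0.0,"claw":-1},{"t":[0.0,0.0,1.95],"turn":-0.0,"claw":-1}]
```

>>> play_rows(
  series=[
    {"translation":[0.2,-0.4,-3.5],"turn":0,"claw":-1},
    {"translation":[0.2,-0.4,-3.5],"turn":0,"claw":-1},
    {"translation":[0.2,-0.4,-3.5],"turn":0,"claw":-1},
    {"translation":[1.8,-1.5,0],"turn":-0.139,"claw":-1},
    {"translation":[2,-1.3,0],"turn":-0.139,"claw":-1},
    {"translation":[2.1,-1,0],"turn":-0.139,"claw":-1},
    {"translation":[2.3,-0.7,0],"turn":-0.139,"claw":-1},
    {"translation":[2.3,-0.4,0],"turn":-0.139,"claw":-1},
    {"translation":[2.3,0,0],"turn":-0.139,"claw":-1},
    {"translation":[2.3,0.3,0],"turn":-0.139,"claw":-1},
    {"translation":[2.3,0.6,0],"turn":-0.139,"claw":-1},
    {"translation":[0,0,0],"turn":0,"claw":-1},
  ],
)

```text
clock: 13.9
tool_pos: [0.5613, 0.027, 0.0846]
tcp_rot: [[-0.038, 0.999, 0.0], [0.999, 0.038, 0.001], [0.001, 0.0, -1.0]]
wrist_force: [-0.6, -0.4, -0.2]
grip_width: 0.0008
```

```bash
python3 - <<'E'
from pl import *
f=optics.grab_frame("side"); save(f,"p9s",(270,130,470,350),3)
plan([(.56,.025,.008,1.6,-1,25)],-1)
E
```

```text
at [0.5607 0.0248 0.0845] phi 1.8 F [-0.5  0.1 -0. ] w 0.0005 t 13.9 j7 3.0
4
[{"t":[0.01,-0.02,1.91],"turn":0.001,"claw":-1},{"t":[0.01,-0.02,1.91],"turn":0.001,"claw":-1},{"t":[0.01,-0.02,1.91],"turn":0.001,"claw":-1},{"t":[0.01,-0.02,1.91],"turn":0.001,"claw":-1}]
```

View pics/p9s.png

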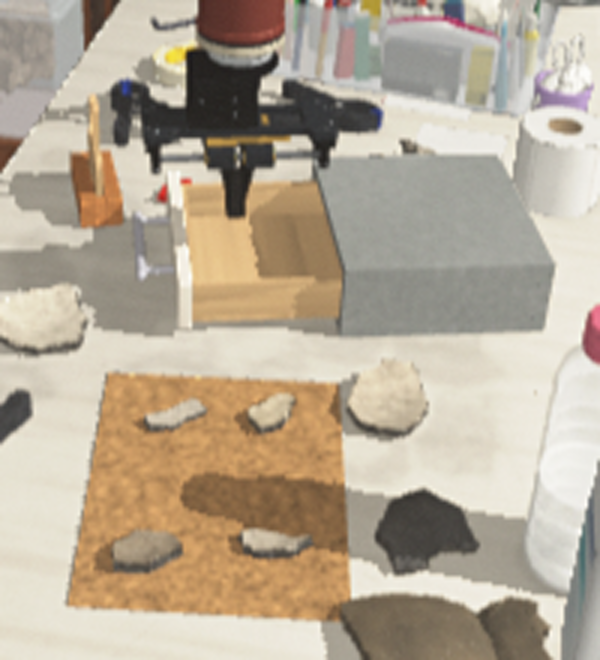

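```bash
python3 - <<'E'
from foot import *
T=optics.grab_frame("top");S=optics.grab_frame("side")
for c in((.571,-.336),(.464,-.341),(.586,-.170),(.492,-.170)): foot([T,S],*c)
from pl import *
plan([(.492,-.166,.06,-62),(.492,-.166,-.018,-62,.1,20)],0.1)
E
```

```text
n [94, 187] per-cam mean [array([ 0.569, -0.333,  0.012]), array([ 0.571, -0.338,  0.012])] zmax 0.019
  width 0.026 jaw-angle 81 centre [ 0.5733 -0.3354] len 0.058
  width 0.026 jaw-angle 78 centre [ 0.5729 -0.336 ] len 0.058
  width 0.026 jaw-angle 72 centre [ 0.5719 -0.3373] len 0.058
  width 0.027 jaw-angle 75 centre [ 0.5725 -0.3367] len 0.058
n [153, 268] per-cam mean [array([ 0.463, -0.338,  0.014]), array([ 0.463, -0.346,  0.012])] zmax 0.02
  width 0.040 jaw-angle 126 centre [ 0.4623 -0.3414] len 0.055
  width 0.040 jaw-angle 111 centre [ 0.463 -0.341] len 0.056
  width 0.040 jaw-angle 123 centre [ 0.4626 -0.3413] len 0.055
  width 0.040 jaw-angle 108 centre [ 0.4633 -0.341 ] len 0.057
n [113, 146] per-cam mean [array([ 0.585, -0.164,  0.012]), array([ 0.585, -0.17 ,  0.01 ])] zmax 0.017
  width 0.034 jaw-angle 129 centre [ 0.5863 -0.1661] len 0.052
  width 0.034 jaw-angle 141 centre [ 0.5845 -0.1654] len 0.053
  width 0.034 jaw-angle 132 centre [ 0.5857 -0.1658] len 0.053
  width 0.034 jaw-angle 135 centre [ 0.5853 -0.1657] len 0.053
n [105, 138] per-cam mean [array([ 0.494
[... 257 characters left out ...]
dth 0.027 jaw-angle 126 centre [ 0.4939 -0.166 ] len 0.060
at [0.5603 0.0224 0.0846] phi 1.5 F [-0.2 -0.2  0.5] w 0.0004 t 14.1 j7 3.0
12
[{"t":[-2.33,-0.92,0.31],"turn":0.139,"claw":0.1},{"t":[-2.44,-0.58,0.31],"turn":0.139,"claw":0.1},{"t":[-2.49,-0.24,0.31],"turn":0.139,"claw":0.1},{"t":[-2.5,0.1,0.31],"turn":0.139,"claw":0.1},{"t":[-2.46,0.45,0.31],"turn":0.139,"claw":0.1},{"t":[-2.38,0.79,0.31],"turn":0.139,"claw":0.1},{"t":[-2.25,1.11,0.31],"turn":0.139,"claw":0.1},{"t":[-2.07,1.41,0.31],"turn":0.139,"claw":0.1},{"t":[0.0,0.0,1.95],"turn":-0.0,"claw":0.1},{"t":[0.0,0.0,1.95],"turn":-0.0,"claw":0.1},{"t":[0.0,0.0,1.95],"turn":-0.0,"claw":0.1},{"t":[0.0,0.0,1.95],"turn":-0.0,"claw":0.1}]
```

>>> play_rows(
  series=[
    {"translation":[-2.3,-0.9,0.3],"turn":0.132,"claw":0.1},
    {"translation":[-2.4,-0.5,0.3],"turn":0.132,"claw":0.1},
    {"translation":[-2.5,-0.2,0.3],"turn":0.132,"claw":0.1},
    {"translation":[-2.5,0.2,0.3],"turn":0.132,"claw":0.1},
    {"translation":[-2.4,0.5,0.3],"turn":0.132,"claw":0.1},
    {"translation":[-2.3,0.8,0.3],"turn":0.132,"claw":0.1},
    {"translation":[-2.2,1.2,0.3],"turn":0.132,"claw":0.1},
    {"translation":[-2.0,1.5,0.3],"turn":0.132,"claw":0.1},
    {"translation":[0,0,2],"turn":0,"claw":0.1},
    {"translation":[0,0,0],"turn":0,"claw":0.1},
    {"translation":[0,0,0],"turn":0,"claw":0.1},
  ],
)

```text
clock: 15.15
tool_pos: [0.5023, -0.1667, 0.0409]
tcp_rot: [[0.856, 0.516, -0.001], [0.516, -0.856, -0.0], [-0.001, -0.0, -1.0]]
wrist_force: [-1.2, 0.2, -0.6]
grip_width: 0.0479
```

```bash
python3 - <<'E'
from pl import *
plan([(.494,-.166,-.018,-59,.1,20)],0.1)
E
```

```text
at [ 0.5023 -0.1667  0.0409] phi -58.9 F [-1.2  0.2 -0.6] w 0.0479 t 15.2 j7 -32.0
3
[{"t":[-0.23,-0.16,1.96],"turn":0.001,"claw":0.1},{"t":[-0.23,-0.16,1.96],"turn":0.001,"claw":0.1},{"t":[-0.23,-0.16,1.96],"turn":0.001,"claw":0.1}]
```

>>> play_rows(
  series=[
    {"translation":[-0.7,-0.4,1],"turn":0,"claw":0.1},
    {"translation":[0,0,1.9],"turn":0,"claw":0.1},
    {"translation":[0,0,1.9],"turn":0,"claw":0.1},
    {"translation":[0,0,1],"turn":0,"claw":0.1},
    {"translation":[0,0,0],"turn":0,"claw":0.1},
    {"translation":[0,0,0],"turn":0,"claw":-1},
    {"translation":[0,0,0],"turn":0,"claw":-1},
    {"translation":[0,0,0],"turn":0,"claw":-1},
    {"translation":[0,0,0],"turn":0,"claw":-1},
    {"translation":[0,0,0],"turn":0,"claw":-1},
    {"translation":[0,0,0],"turn":0,"claw":-1},
    {"translation":[0,0,0],"turn":0,"claw":-1},
  ],
  grip_force=25,
)

```text
clock: 16.35
tool_pos: [0.4949, -0.1665, -0.0172]
tcp_rot: [[0.856, 0.517, -0.0], [0.517, -0.856, 0.0], [0.0, -0.0, -1.0]]
wrist_force: [0.3, 0.3, 0.6]
grip_width: 0.0026
```

```bash
python3 - <<'E'
from pl import *
plan([],0.1)
f=optics.grab_frame("side"); save(f,"p10s",(290,210,390,310),6)
E
```

```text
at [ 0.4949 -0.1665 -0.0172] phi -58.8 F [0.3 0.3 0.6] w 0.0026 t 16.4 j7 -27.0
0
```

View pics/p10s.png

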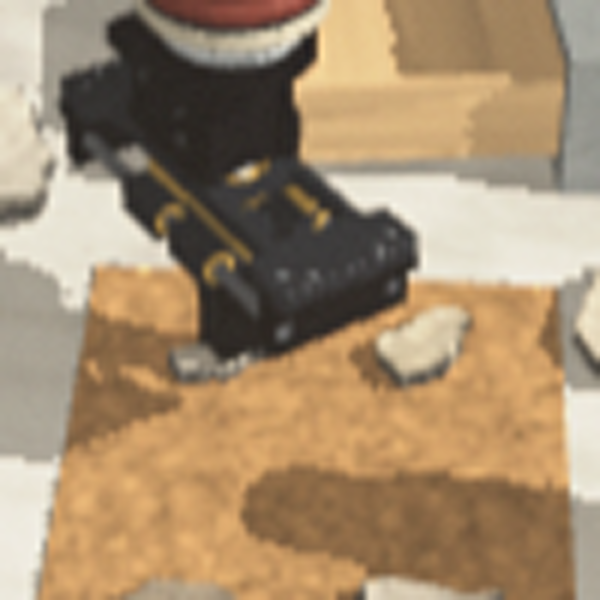

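>>> play_rows(
  series=[
    {"translation":[0,0,0],"turn":0,"claw":0.1},
    {"translation":[0,0,0],"turn":0,"claw":0.1},
    {"translation":[0,0,0],"turn":0,"claw":0.1},
    {"translation":[0,0,0],"turn":0,"claw":0.1},
    {"translation":[0,0,0],"turn":0,"claw":0.1},
    {"translation":[0,0,0],"turn":0,"claw":0.1},
    {"translation":[0,0,0],"turn":0,"claw":0.1},
    {"translation":[0,0,0.6],"turn":0,"claw":0.1},
    {"translation":[0,0,0],"turn":0,"claw":0.1},
    {"translation":[0,0,0],"turn":0,"claw":0.1},
  ],
)

```text
clock: 17.4
tool_pos: [0.4944, -0.1665, -0.0237]
tcp_rot: [[0.856, 0.517, -0.001], [0.517, -0.856, -0.0], [-0.001, -0.0, -1.0]]
wrist_force: [0.5, 0.5, 0.4]
grip_width: 0.0476
```

```bash
python3 - <<'E'
from foot import *
S=optics.grab_frame("side"); save(S,"p11s",(290,210,390,310),6)
from pl import *
plan([],0.1)
E
```

```text
at [ 0.4946 -0.1666 -0.0235] phi -58.8 F [ 0.2 -0.3 -0.6] w 0.0476 t 17.4 j7 -27.0
0
```

View pics/p11s.png

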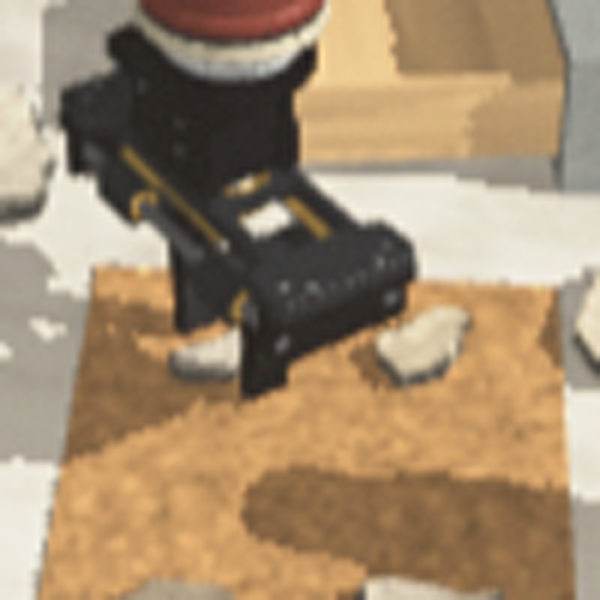

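>>> play_rows(
  series=[
    {"translation":[0,0,0.2],"turn":0,"claw":0.1},
    {"translation":[0,0,0],"turn":0,"claw":0.1},
    {"translation":[0,0,0],"turn":0,"claw":-1},
    {"translation":[0,0,0],"turn":0,"claw":-1},
    {"translation":[0,0,0],"turn":0,"claw":-1},
    {"translation":[0,0,0],"turn":0,"claw":-1},
    {"translation":[0,0,0],"turn":0,"claw":-1},
    {"translation":[0,0,0],"turn":0,"claw":-1},
    {"translation":[0,0,0],"turn":0,"claw":-1},
    {"translation":[0,0,0],"turn":0,"claw":-1},
  ],
  grip_force=25,
)

```text
clock: 18.45
tool_pos: [0.4949, -0.1666, -0.0252]
tcp_rot: [[0.856, 0.517, -0.0], [0.517, -0.856, 0.0], [0.0, -0.0, -1.0]]
wrist_force: [0.7, -0.0, 0.9]
grip_width: 0.0265
```

>>> play_rows(
  series=[
    {"translation":[0,0,-1],"turn":0,"claw":-1},
    {"translation":[0,0,-3],"turn":0,"claw":-1},
    {"translation":[0,0,-4],"turn":0,"claw":-1},
    {"translation":[0,0,-3],"turn":0,"claw":-1},
    {"translation":[0,0,0],"turn":0,"claw":-1},
    {"translation":[0,0,0],"turn":0,"claw":-1},
  ],
)

```text
clock: 19.05
tool_pos: [0.4953, -0.1664, 0.0854]
tcp_rot: [[0.856, 0.518, 0.002], [0.518, -0.856, 0.001], [0.002, 0.0, -1.0]]
wrist_force: [0.5, -0.1, -0.9]
grip_width: 0.0267
```

```bash
python3 - <<'E'
from pl import *
S=optics.grab_frame("side"); save(S,"p12s",(290,180,390,280),6)
plan([(.56,.025,.085,1.6),(.56,.025,.004,1.6,-1,25)],-1)
E
```

```text
at [ 0.4946 -0.1663  0.0845] phi -58.8 F [-0.  -0.1 -0.4] w 0.0265 t 19.1 j7 -35.0
12
[{"t":[1.94,-1.62,-0.01],"turn":-0.132,"claw":-1},{"t":[2.13,-1.35,-0.01],"turn":-0.132,"claw":-1},{"t":[2.29,-1.06,-0.01],"turn":-0.132,"claw":-1},{"t":[2.41,-0.75,-0.01],"turn":-0.132,"claw":-1},{"t":[2.49,-0.43,-0.01],"turn":-0.132,"claw":-1},{"t":[2.53,-0.1,-0.01],"turn":-0.132,"claw":-1},{"t":[2.52,0.24,-0.01],"turn":-0.132,"claw":-1},{"t":[2.46,0.57,-0.01],"turn":-0.132,"claw":-1},{"t":[0.0,0.0,2.02],"turn":-0.0,"claw":-1},{"t":[0.0,0.0,2.02],"turn":-0.0,"claw":-1},{"t":[0.0,0.0,2.02],"turn":-0.0,"claw":-1},{"t":[0.0,0.0,2.02],"turn":-0.0,"claw":-1}]
```

View pics/p12s.png

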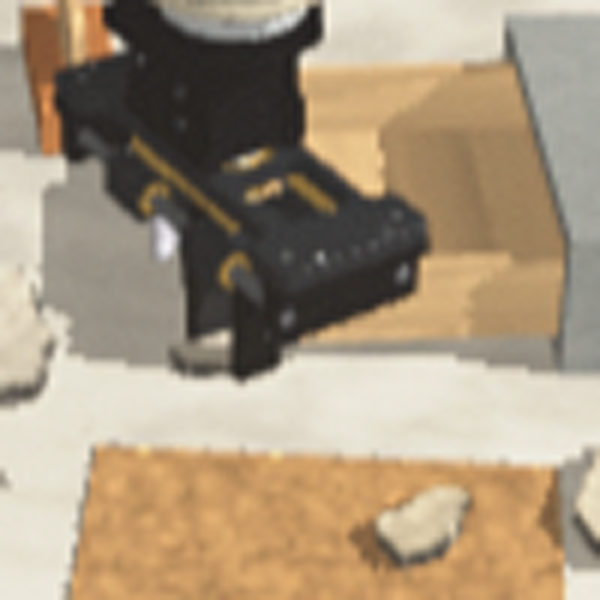

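>>> play_rows(
  series=[
    {"translation":[1.9,-1.6,0],"turn":-0.132,"claw":-1},
    {"translation":[2.1,-1.4,0],"turn":-0.132,"claw":-1},
    {"translation":[2.3,-1.1,0],"turn":-0.132,"claw":-1},
    {"translation":[2.4,-0.8,0],"turn":-0.132,"claw":-1},
    {"translation":[2.5,-0.4,0],"turn":-0.132,"claw":-1},
    {"translation":[2.5,-0.1,0],"turn":-0.132,"claw":-1},
    {"translation":[2.5,0.2,0],"turn":-0.132,"claw":-1},
    {"translation":[3.5,0.5,0],"turn":-0.132,"claw":-1},
    {"translation":[0,0,0],"turn":0,"claw":-1},
    {"translation":[0,0,0],"turn":0,"claw":-1},
  ],
)

```text
clock: 20.1
tool_pos: [0.558, 0.0353, 0.0833]
tcp_rot: [[-0.029, 1.0, -0.003], [1.0, 0.029, -0.001], [-0.001, -0.003, -1.0]]
wrist_force: [0.5, -0.0, -0.0]
grip_width: 0.0264
```

```bash
python3 - <<'E'
from pl import *
S=optics.grab_frame("side"); save(S,"p13s",(290,130,410,250),5)
plan([(.56,.035,.004,1.6,-1,25)],-1)
E
```

```text
at [0.558  0.0342 0.0835] phi 1.6 F [ 0.3 -0.2 -0.6] w 0.0265 t 20.1 j7 2.0
4
[{"t":[0.02,0.05,1.99],"turn":-0.0,"claw":-1},{"t":[0.02,0.05,1.99],"turn":-0.0,"claw":-1},{"t":[0.02,0.05,1.99],"turn":-0.0,"claw":-1},{"t":[0.02,0.05,1.99],"turn":-0.0,"claw":-1}]
```

View pics/p13s.png

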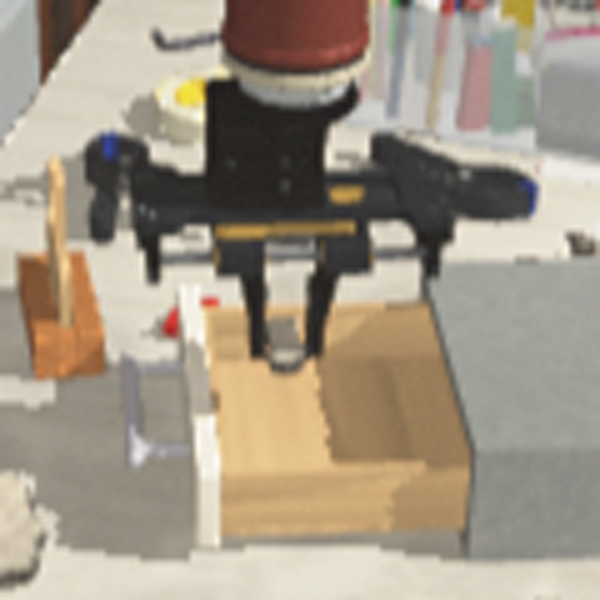

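>>> play_rows(
  series=[
    {"translation":[0,0,2.5],"turn":0,"claw":-1},
    {"translation":[0,0,2.5],"turn":0,"claw":-1},
    {"translation":[0,0,2],"turn":0,"claw":-1},
    {"translation":[0,0,0.9],"turn":0,"claw":-1},
    {"translation":[0,0,0],"turn":0,"claw":-1},
    {"translation":[0,0,0],"turn":0,"claw":0},
    {"translation":[0,0,0],"turn":0,"claw":0},
    {"translation":[0,0,0],"turn":0,"claw":0},
    {"translation":[0,0,-2.5],"turn":0,"claw":0},
    {"translation":[0,0,-3],"turn":0,"claw":0},
    {"translation":[0,0,-4],"turn":0,"claw":0},
    {"translation":[-2,0,0],"turn":0,"claw":0.1},
  ],
)

```text
clock: 21.35
tool_pos: [0.563, 0.0178, 0.1062]
tcp_rot: [[-0.033, 0.999, 0.008], [0.999, 0.033, 0.003], [0.003, 0.008, -1.0]]
wrist_force: [-0.2, -0.1, -0.9]
grip_width: 0.0454
```

```bash
python3 - <<'E'
from pl import *
from foot import foot
T=optics.grab_frame("top");S=optics.grab_frame("side"); save(S,"p14s",(290,130,410,250),5)
foot([T,S],.586,-.166);foot([S],.586,-.170)
plan([(.586,-.166,.06,-50)],0.1)
E
```

```text
n [112, 145] per-cam mean [array([ 0.585, -0.164,  0.011]), array([ 0.585, -0.171,  0.011])] zmax 0.016
  width 0.035 jaw-angle 135 centre [ 0.5849 -0.166 ] len 0.052
  width 0.035 jaw-angle 126 centre [ 0.5864 -0.1667] len 0.050
  width 0.035 jaw-angle 132 centre [ 0.5854 -0.1663] len 0.051
  width 0.035 jaw-angle 129 centre [ 0.5859 -0.1665] len 0.051
n [145] per-cam mean [array([ 0.585, -0.171,  0.011])] zmax 0.016
  width 0.033 jaw-angle 141 centre [ 0.5843 -0.1675] len 0.050
  width 0.034 jaw-angle 144 centre [ 0.5839 -0.1676] len 0.050
  width 0.034 jaw-angle 138 centre [ 0.5847 -0.1676] len 0.050
  width 0.034 jaw-angle 135 centre [ 0.5849 -0.1676] len 0.050
at [0.5606 0.0127 0.1026] phi 1.5 F [ 0.8 -1.  -0.4] w 0.0468 t 21.4 j7 4.0
7
[{"t":[-2.56,0.3,0.61],"turn":0.128,"claw":0.1},{"t":[-2.5,0.62,0.61],"turn":0.128,"claw":0.1},{"t":[-2.4,0.94,0.61],"turn":0.128,"claw":0.1},{"t":[-2.26,1.24,0.61],"turn":0.128,"claw":0.1},{"t":[-2.08,1.52,0.61],"turn":0.128,"claw":0.1},{"t":[-1.87,1.77,0.61],"turn":0.128,"claw":0.1},{"t":[-1.63,2.0,0.61],"turn":0.128,"claw":0.1}]
```

View pics/p14s.png

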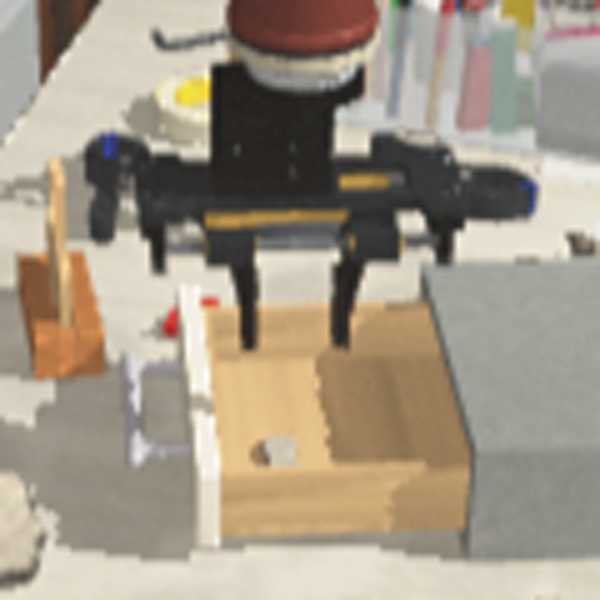

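>>> play_rows(
  series=[
    {"translation":[-2.6,0.3,0.6],"turn":0.125,"claw":0.3},
    {"translation":[-2.5,0.6,0.6],"turn":0.125,"claw":0.3},
    {"translation":[-2.4,0.9,0.6],"turn":0.125,"claw":0.3},
    {"translation":[-2.3,1.2,0.6],"turn":0.125,"claw":0.3},
    {"translation":[-2.1,1.5,0.6],"turn":0.125,"claw":0.3},
    {"translation":[-1.9,1.8,0.6],"turn":0.125,"claw":0.3},
    {"translation":[-1.6,2,0.6],"turn":0.125,"claw":0.3},
    {"translation":[0,0,2],"turn":0,"claw":0.3},
    {"translation":[0,0,0],"turn":0,"claw":0.3},
    {"translation":[0,0,0],"turn":0,"claw":0.3},
  ],
)

```text
clock: 22.45
tool_pos: [0.586, -0.163, 0.0383]
tcp_rot: [[0.748, 0.664, -0.002], [0.664, -0.748, 0.0], [-0.001, -0.001, -1.0]]
wrist_force: [-0.1, 0.5, 1.4]
grip_width: 0.0568
```

```bash
python3 - <<'E'
from pl import *
plan([(.5855,-.167,-.025,-48)],0.3)
E
```

```text
at [ 0.586  -0.163   0.0383] phi -48.4 F [-0.1  0.5  1.4] w 0.0568 t 22.4 j7 -19.0
2
[{"t":[-0.15,0.13,3.17],"turn":-0.004,"claw":0.3},{"t":[-0.15,0.13,3.17],"turn":-0.004,"claw":0.3}]
```

>>> play_rows(
  series=[
    {"translation":[-0.3,0.3,1.5],"turn":0,"claw":0.3},
    {"translation":[0,0,2],"turn":0,"claw":0.3},
    {"translation":[0,0,1.8],"turn":0,"claw":0.3},
    {"translation":[0,0,1],"turn":0,"claw":0.3},
    {"translation":[0,0,0],"turn":0,"claw":0.3},
    {"translation":[0,0,0],"turn":0,"claw":-1},
    {"translation":[0,0,0],"turn":0,"claw":-1},
    {"translation":[0,0,0],"turn":0,"claw":-1},
    {"translation":[0,0,0],"turn":0,"claw":-1},
    {"translation":[0,0,0],"turn":0,"claw":-1},
    {"translation":[0,0,0],"turn":0,"claw":-1},
    {"translation":[0,0,0],"turn":0,"claw":-1},
  ],
)

```text
clock: 23.65
tool_pos: [0.5863, -0.1683, -0.024]
tcp_rot: [[0.749, 0.663, 0.0], [0.663, -0.749, 0.0], [0.0, 0.0, -1.0]]
wrist_force: [0.4, 1.0, 3.9]
grip_width: 0.0346
```

Gripped; lift and check.

>>> play_rows(
  series=[
    {"translation":[0,0,-1],"turn":0,"claw":-1},
    {"translation":[0,0,-3],"turn":0,"claw":-1},
    {"translation":[0,0,-4],"turn":0,"claw":-1},
    {"translation":[0,0,-3],"turn":0,"claw":-1},
    {"translation":[0,0,0],"turn":0,"claw":-1},
    {"translation":[0,0,0],"turn":0,"claw":-1},
  ],
)

```text
clock: 24.25
tool_pos: [0.5865, -0.1681, 0.0865]
tcp_rot: [[0.749, 0.663, 0.001], [0.663, -0.749, 0.0], [0.001, 0.001, -1.0]]
wrist_force: [-1.1, 0.0, -0.3]
grip_width: 0.0343
```

```bash
python3 - <<'E'
from pl import *
S=optics.grab_frame("side"); save(S,"p15s",(310,180,410,280),5)
plan([(.615,.03,.085,1.6)],-1)
E
```

```text
at [ 0.5858 -0.1679  0.0855] phi -48.5 F [-0.1  1.  -0.8] w 0.0346 t 24.3 j7 -21.0
7
[{"t":[2.19,-1.84,0.01],"turn":-0.125,"claw":-1},{"t":[2.4,-1.55,0.01],"turn":-0.125,"claw":-1},{"t":[2.57,-1.24,0.01],"turn":-0.125,"claw":-1},{"t":[2.71,-0.91,0.01],"turn":-0.125,"claw":-1},{"t":[2.8,-0.57,0.01],"turn":-0.125,"claw":-1},{"t":[2.85,-0.21,0.01],"turn":-0.125,"claw":-1},{"t":[2.85,0.14,0.01],"turn":-0.125,"claw":-1}]
```

View pics/p15s.png

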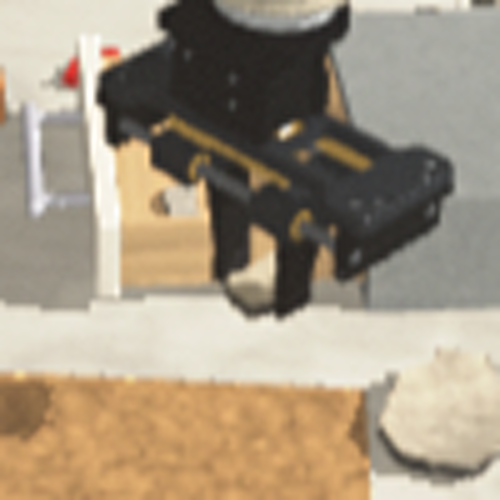

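>>> play_rows(
  series=[
    {"translation":[2.2,-1.8,0],"turn":-0.125,"claw":-1},
    {"translation":[2.4,-1.6,0],"turn":-0.125,"claw":-1},
    {"translation":[2.6,-1.2,0],"turn":-0.125,"claw":-1},
    {"translation":[2.7,-0.9,0],"turn":-0.125,"claw":-1},
    {"translation":[2.8,-0.6,0],"turn":-0.125,"claw":-1},
    {"translation":[2.8,-0.2,0],"turn":-0.125,"claw":-1},
    {"translation":[2.8,0,0],"turn":-0.125,"claw":-1},
    {"translation":[4,-0.2,0],"turn":0,"claw":-1},
    {"translation":[4,0,0],"turn":0,"claw":-1},
    {"translation":[0,0,0],"turn":0,"claw":-1},
    {"translation":[0,0,0],"turn":0,"claw":-1},
  ],
)

```text
clock: 25.4
tool_pos: [0.6087, 0.1099, 0.0842]
tcp_rot: [[-0.032, 0.999, -0.002], [0.999, 0.032, -0.001], [-0.001, -0.002, -1.0]]
wrist_force: [-0.9, -1.7, 0.0]
grip_width: 0.0344
```

```bash
python3 - <<'E'
from pl import *
S=optics.grab_frame("side"); save(S,"p16s",(290,130,410,250),5)
plan([(.61,.112,.003,1.6)],-1)
E
```

```text
at [0.609  0.1082 0.0845] phi 1.7 F [-0.2 -1.1  0.2] w 0.0346 t 25.4 j7 -2.0
2
[{"t":[0.19,0.05,4.08],"turn":0.001,"claw":-1},{"t":[0.19,0.05,4.08],"turn":0.001,"claw":-1}]
```

View pics/p16s.png

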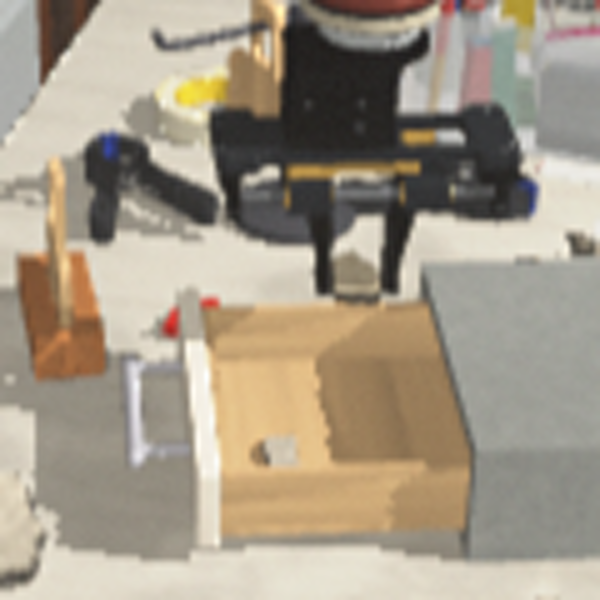

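>>> play_rows(
  series=[
    {"translation":[0,-0.2,2.5],"turn":0,"claw":-1},
    {"translation":[0,0,2.5],"turn":0,"claw":-1},
    {"translation":[0,0,2],"turn":0,"claw":-1},
    {"translation":[0,0,1],"turn":0,"claw":-1},
    {"translation":[0,0,0],"turn":0,"claw":-1},
    {"translation":[0,0,0],"turn":0,"claw":0.1},
    {"translation":[0,0,0],"turn":0,"claw":0.1},
    {"translation":[0,0,0],"turn":0,"claw":0.1},
    {"translation":[0,0,-2.5],"turn":0,"claw":0.1},
    {"translation":[0,0,-3],"turn":0,"claw":0.1},
    {"translation":[0,0,-4],"turn":0,"claw":0.1},
    {"translation":[-3,0,0],"turn":0,"claw":0.1},
  ],
)

```text
clock: 26.65
tool_pos: [0.612, 0.0838, 0.1066]
tcp_rot: [[-0.035, 0.999, 0.008], [0.999, 0.035, 0.005], [0.004, 0.008, -1.0]]
wrist_force: [1.2, -0.1, 0.1]
grip_width: 0.048
```

```bash
python3 - <<'E'
from pl import *
from foot import foot
T=optics.grab_frame("top");S=optics.grab_frame("side"); save(S,"p17s",(290,130,440,340),3)
foot([T,S],.464,-.341);foot([T,S],.572,-.336)
plan([(.463,-.25,.06,-62),(.463,-.341,.04,-62)],0.5)
E
```

```text
n [151, 267] per-cam mean [array([ 0.463, -0.338,  0.014]), array([ 0.463, -0.346,  0.012])] zmax 0.019
  width 0.039 jaw-angle 123 centre [ 0.4622 -0.3413] len 0.055
  width 0.039 jaw-angle 120 centre [ 0.4624 -0.3409] len 0.055
  width 0.040 jaw-angle 114 centre [ 0.463  -0.3407] len 0.056
  width 0.040 jaw-angle 117 centre [ 0.4626 -0.3407] len 0.056
n [94, 189] per-cam mean [array([ 0.569, -0.333,  0.012]), array([ 0.571, -0.338,  0.012])] zmax 0.019
  width 0.025 jaw-angle 75 centre [ 0.5731 -0.3362] len 0.058
  width 0.025 jaw-angle 72 centre [ 0.5726 -0.3367] len 0.058
  width 0.026 jaw-angle 78 centre [ 0.5735 -0.3357] len 0.058
  width 0.026 jaw-angle 69 centre [ 0.572  -0.3371] len 0.058
at [0.6099 0.0743 0.103 ] phi 1.4 F [-0.4 -1.2 -0.5] w 0.0476 t 26.8 j7 0.0
11
[{"t":[-4.01,-1.94,0.54],"turn":0.138,"claw":0.5},{"t":[-4.24,-1.36,0.54],"turn":0.138,"claw":0.5},{"t":[-4.38,-0.77,0.54],"turn":0.138,"claw":0.5},{"t":[-4.45,-0.16,0.54],"turn":0.138,"claw":0.5},{"t":[-4.43,0.46,0.54],"turn":0.138,"claw":0.5},{"t":[-4.32,1.07,0.54],"turn":0.138,"claw":0.5},{"t":[-4.13,1.65,0.54],"turn":0.138,"claw":0.5},{"t":[-3.87,2.21,0.54],"turn":0.138,"claw":0.5},{"t":[-1.42,2.68,0.67],"turn":-0.0,"claw":0.5},{"t":[-1.42,2.68,0.67],"turn":-0.0,"claw":0.5},{"t":[-1.42,2.68,0.67],"turn":-0.0,"claw":0.5}]
```

View pics/p17s.png

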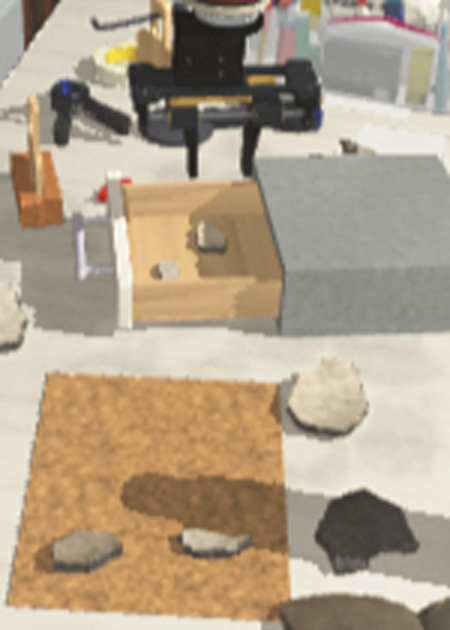

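>>> play_rows(
  series=[
    {"translation":[-4,-1.9,0.5],"turn":0.138,"claw":0.55},
    {"translation":[-4.2,-1.4,0.5],"turn":0.138,"claw":0.55},
    {"translation":[-4.4,-0.8,0.5],"turn":0.138,"claw":0.55},
    {"translation":[-4.5,-0.2,0.5],"turn":0.138,"claw":0.55},
    {"translation":[-4.4,0.5,0.5],"turn":0.138,"claw":0.55},
    {"translation":[-4.3,1.1,0.5],"turn":0.138,"claw":0.55},
    {"translation":[-4.1,1.7,0.5],"turn":0.138,"claw":0.55},
    {"translation":[-3.9,2.2,0.5],"turn":0.138,"claw":0.55},
    {"translation":[-2.1,4,1],"turn":0,"claw":0.55},
    {"translation":[-2.1,4,1],"turn":0,"claw":0.55},
    {"translation":[0,0,0],"turn":0,"claw":0.55},
    {"translation":[0,0,0],"turn":0,"claw":0.55},
  ],
)

```text
clock: 27.95
tool_pos: [0.4638, -0.3384, 0.0403]
tcp_rot: [[0.881, 0.473, -0.001], [0.473, -0.881, -0.0], [-0.001, -0.0, -1.0]]
wrist_force: [-0.7, 1.3, -0.2]
grip_width: 0.0671
```

```bash
python3 - <<'E'
from pl import *
plan([(.4626,-.341,-.023,-61)],0.3)
E
```

```text
at [ 0.4638 -0.3384  0.0403] phi -61.8 F [-0.7  1.3 -0.2] w 0.0671 t 27.9 j7 -11.0
2
[{"t":[-0.11,0.09,3.17],"turn":-0.007,"claw":0.3},{"t":[-0.11,0.09,3.17],"turn":-0.007,"claw":0.3}]
```

>>> play_rows(
  series=[
    {"translation":[-0.2,0.2,2],"turn":0,"claw":0.55},
    {"translation":[0,0,2],"turn":0,"claw":0.55},
    {"translation":[0,0,1.5],"turn":0,"claw":0.55},
    {"translation":[0,0,0.9],"turn":0,"claw":0.55},
    {"translation":[0,0,0],"turn":0,"claw":0.55},
    {"translation":[0,0,0],"turn":0,"claw":-1},
    {"translation":[0,0,0],"turn":0,"claw":-1},
    {"translation":[0,0,0],"turn":0,"claw":-1},
    {"translation":[0,0,0],"turn":0,"claw":-1},
    {"translation":[0,0,0],"turn":0,"claw":-1},
    {"translation":[0,0,0],"turn":0,"claw":-1},
    {"translation":[0,0,0],"turn":0,"claw":-1},
  ],
)

```text
clock: 29.15
tool_pos: [0.4644, -0.3399, -0.0228]
tcp_rot: [[0.88, 0.476, 0.001], [0.476, -0.88, -0.0], [0.001, 0.001, -1.0]]
wrist_force: [-0.6, -0.2, 5.1]
grip_width: 0.0423
```

>>> play_rows(
  series=[
    {"translation":[0,0,-1],"turn":0,"claw":-1},
    {"translation":[0,0,-3],"turn":0,"claw":-1},
    {"translation":[0,0,-4],"turn":0,"claw":-1},
    {"translation":[0,0,-3],"turn":0,"claw":-1},
    {"translation":[0,0,0],"turn":0,"claw":-1},
    {"translation":[0,0,0],"turn":0,"claw":-1},
  ],
)

```text
clock: 29.75
tool_pos: [0.4644, -0.3396, 0.0872]
tcp_rot: [[0.879, 0.476, 0.001], [0.476, -0.879, 0.0], [0.001, 0.0, -1.0]]
wrist_force: [-0.0, -0.3, 0.2]
grip_width: 0.0428
```

```bash
python3 - <<'E'
from pl import *
T=optics.grab_frame("top");S=optics.grab_frame("side"); save(S,"p18s",(270,180,430,340),4)
save(T,"p18t",(260,120,400,240),5)
plan([(.565,.115,.085,1.6)],-1)
A=cloud(T); h=A[(A[:,0]>.52)&(A[:,0]<.65)&(A[:,1]>-.01)&(A[:,1]<.155)&(A[:,2]>.03)&(A[:,2]<.05)]; print(len(h))
E
```

```text
at [ 0.4635 -0.339   0.0858] phi -61.6 F [ 0.1  0.9 -0.7] w 0.0423 t 29.9 j7 -13.0
11
[{"t":[2.78,-3.19,0.01],"turn":-0.1,"claw":-1},{"t":[3.08,-2.9,0.01],"turn":-0.1,"claw":-1},{"t":[3.36,-2.57,0.01],"turn":-0.1,"claw":-1},{"t":[3.6,-2.23,0.01],"turn":-0.1,"claw":-1},{"t":[3.8,-1.85,0.01],"turn":-0.1,"claw":-1},{"t":[3.97,-1.46,0.01],"turn":-0.1,"claw":-1},{"t":[4.09,-1.06,0.01],"turn":-0.1,"claw":-1},{"t":[4.18,-0.65,0.01],"turn":-0.1,"claw":-1},{"t":[4.22,-0.22,0.01],"turn":-0.1,"claw":-1},{"t":[4.22,0.2,0.01],"turn":-0.1,"claw":-1},{"t":[4.18,0.62,0.01],"turn":-0.1,"claw":-1}]
101
```

View pics/p18s.png

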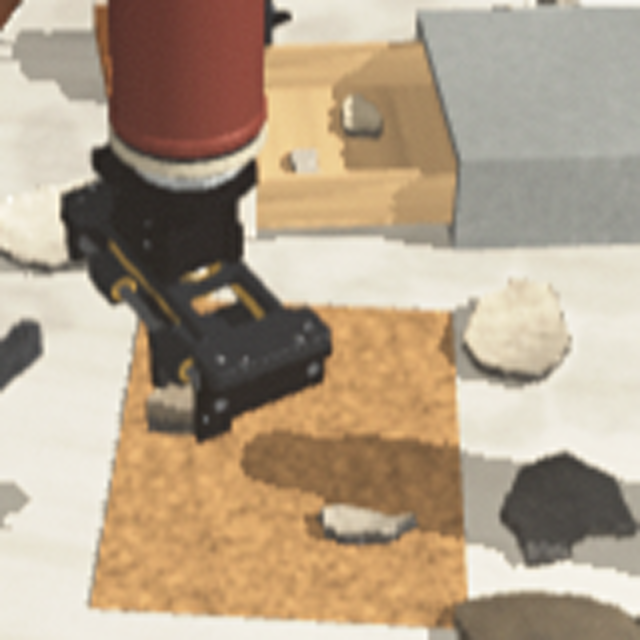

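View pics/p18t.png

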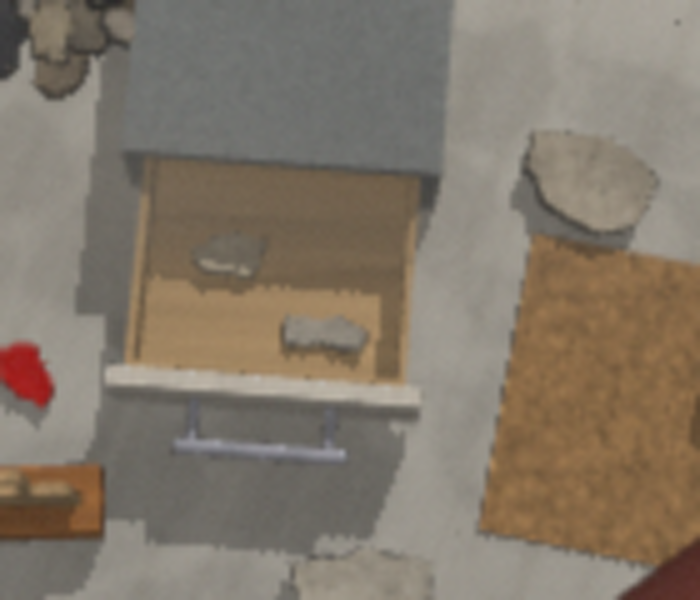

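```bash
python3 - <<'E'
from pl import *
T=optics.grab_frame("top"); print(ray(T,(306,171),.03),ray(T,(325,186.6),.03))
plan([(.553,.112,.085,-88.4)],-1)
E
```

```text
[0.60677717 0.10816748 0.03      ] [0.55556228 0.03270227 0.03      ]
at [ 0.4633 -0.3391  0.0856] phi -61.6 F [ 0.1  0.1 -0.3] w 0.0426 t 29.9 j7 -13.0
11
[{"t":[2.67,-3.22,0.01],"turn":0.043,"claw":-1},{"t":[2.53,-3.33,0.01],"turn":0.043,"claw":-1},{"t":[2.38,-3.43,0.01],"turn":0.043,"claw":-1},{"t":[2.24,-3.53,0.01],"turn":0.043,"claw":-1},{"t":[2.08,-3.62,0.01],"turn":0.043,"claw":-1},{"t":[1.93,-3.71,0.01],"turn":0.043,"claw":-1},{"t":[1.77,-3.79,0.01],"turn":0.043,"claw":-1},{"t":[1.61,-3.86,0.01],"turn":0.043,"claw":-1},{"t":[1.44,-3.92,0.01],"turn":0.043,"claw":-1},{"t":[1.27,-3.98,0.01],"turn":0.043,"claw":-1},{"t":[1.1,-4.03,0.01],"turn":0.043,"claw":-1}]
```

>>> play_rows(
  series=[
    {"translation":[2.7,-3.2,0],"turn":0.043,"claw":-1},
    {"translation":[2.6,-3.3,0],"turn":0.043,"claw":-1},
    {"translation":[2.5,-3.4,0],"turn":0.043,"claw":-1},
    {"translation":[2.3,-3.5,0],"turn":0.043,"claw":-1},
    {"translation":[2.2,-3.6,0],"turn":0.043,"claw":-1},
    {"translation":[2,-3.7,0],"turn":0.043,"claw":-1},
    {"translation":[1.8,-3.8,0],"turn":0.043,"claw":-1},
    {"translation":[1.7,-3.9,0],"turn":0.043,"claw":-1},
    {"translation":[1.5,-3.9,0],"turn":0.043,"claw":-1},
    {"translation":[1.3,-4,0],"turn":0.043,"claw":-1},
    {"translation":[1.1,-4,0],"turn":0.043,"claw":-1},
    {"translation":[0,0,0],"turn":0,"claw":-1},
  ],
)

```text
clock: 31.1
tool_pos: [0.5613, 0.1191, 0.0851]
tcp_rot: [[1.0, 0.03, -0.002], [0.03, -1.0, 0.0], [-0.002, -0.0, -1.0]]
wrist_force: [-0.5, 0.5, -0.1]
grip_width: 0.043
```

>>> play_rows(
  series=[
    {"translation":[0,0,0],"turn":0,"claw":-1},
  ],
)

```text
clock: 31.2
tool_pos: [0.561, 0.1125, 0.0855]
tcp_rot: [[1.0, 0.025, -0.002], [0.025, -1.0, -0.002], [-0.002, 0.002, -1.0]]
wrist_force: [-0.5, -0.8, -0.7]
grip_width: 0.0429
```

```bash
python3 - <<'E'
from pl import *
S=optics.grab_frame("side"); save(S,"p19s",(280,120,420,260),5)
plan([(.56,.110,.004,-88.4)],-1)
E
```

```text
at [0.5611 0.111  0.0858] phi -88.7 F [-1.  -0.9 -0.7] w 0.0426 t 31.2 j7 -88.0
2
[{"t":[-0.06,0.05,4.09],"turn":-0.003,"claw":-1},{"t":[-0.06,0.05,4.09],"turn":-0.003,"claw":-1}]
```

View pics/p19s.png

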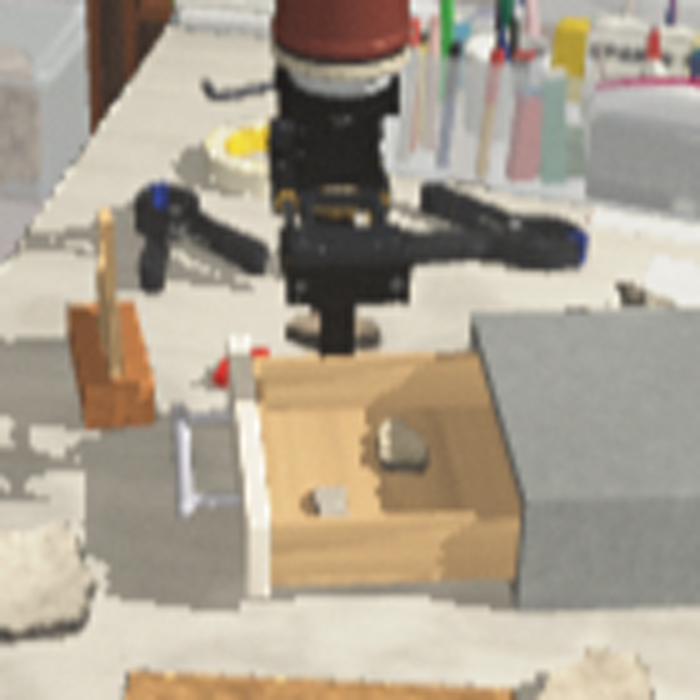

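>>> play_rows(
  series=[
    {"translation":[-0.3,0,2.5],"turn":0,"claw":-1},
    {"translation":[0,0,2.5],"turn":0,"claw":-1},
    {"translation":[0,0,2],"turn":0,"claw":-1},
    {"translation":[0,0,1],"turn":0,"claw":-1},
    {"translation":[0,0,0],"turn":0,"claw":-1},
    {"translation":[0,0,0],"turn":0,"claw":0.25},
    {"translation":[0,0,0],"turn":0,"claw":0.25},
    {"translation":[0,0,0],"turn":0,"claw":0.25},
    {"translation":[0,0,-2.5],"turn":0,"claw":0.25},
    {"translation":[0,0,-3],"turn":0,"claw":0.2},
    {"translation":[0,0,-4],"turn":0,"claw":0.2},
    {"translation":[0,3,0],"turn":0,"claw":0.1},
  ],
)

```text
clock: 32.45
tool_pos: [0.5627, 0.0863, 0.1066]
tcp_rot: [[1.0, 0.029, 0.007], [0.029, -1.0, 0.004], [0.007, -0.004, -1.0]]
wrist_force: [1.5, -0.6, 0.4]
grip_width: 0.0497
```

```bash
python3 - <<'E'
from pl import *
from foot import foot
T=optics.grab_frame("top");S=optics.grab_frame("side"); save(S,"p20s",(280,130,440,340),3)
foot([T,S],.572,-.336)
plan([(.5725,-.27,.06,-105),(.5725,-.3365,.04,-105)],0.1)
E
```

```text
n [95, 187] per-cam mean [array([ 0.569, -0.333,  0.013]), array([ 0.571, -0.339,  0.011])] zmax 0.02
  width 0.026 jaw-angle 75 centre [ 0.5727 -0.3368] len 0.058
  width 0.026 jaw-angle 72 centre [ 0.5723 -0.3374] len 0.057
  width 0.027 jaw-angle 78 centre [ 0.573  -0.3363] len 0.058
  width 0.027 jaw-angle 81 centre [ 0.5732 -0.3359] len 0.058
at [0.5605 0.0783 0.1037] phi -88.9 F [-0.5 -0.1 -0.1] w 0.0487 t 32.5 j7 -87.0
10
[{"t":[0.07,4.36,0.55],"turn":0.035,"claw":0.1},{"t":[0.22,4.35,0.55],"turn":0.035,"claw":0.1},{"t":[0.37,4.34,0.55],"turn":0.035,"claw":0.1},{"t":[0.52,4.32,0.55],"turn":0.035,"claw":0.1},{"t":[0.68,4.3,0.55],"turn":0.035,"claw":0.1},{"t":[0.83,4.28,0.55],"turn":0.035,"claw":0.1},{"t":[0.98,4.25,0.55],"turn":0.035,"claw":0.1},{"t":[1.12,4.21,0.55],"turn":0.035,"claw":0.1},{"t":[0.86,3.21,1.0],"turn":-0.0,"claw":0.1},{"t":[0.86,3.21,1.0],"turn":-0.0,"claw":0.1}]
```

View pics/p20s.png

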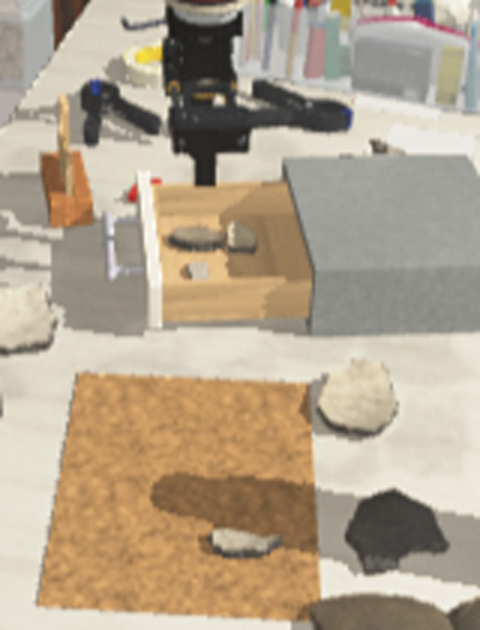

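>>> play_rows(
  series=[
    {"translation":[0.1,4.3,0.5],"turn":0.035,"claw":0.15},
    {"translation":[0.2,4.3,0.5],"turn":0.035,"claw":0.15},
    {"translation":[0.4,4.3,0.5],"turn":0.035,"claw":0.15},
    {"translation":[0.5,4.3,0.5],"turn":0.035,"claw":0.15},
    {"translation":[0.7,4.3,0.5],"turn":0.035,"claw":0.15},
    {"translation":[0.8,4.3,0.5],"turn":0.035,"claw":0.15},
    {"translation":[1,4.3,0.5],"turn":0.035,"claw":0.15},
    {"translation":[1.1,4.2,0.5],"turn":0.035,"claw":0.15},
    {"translation":[0.9,3.2,1],"turn":0,"claw":0.15},
    {"translation":[0.9,3.2,1],"turn":0,"claw":0.15},
    {"translation":[0,0,0],"turn":0,"claw":0.15},
    {"translation":[0,0,0],"turn":0,"claw":0.15},
  ],
)

```text
clock: 33.75
tool_pos: [0.5735, -0.3325, 0.0414]
tcp_rot: [[0.967, -0.256, -0.001], [-0.256, -0.967, -0.0], [-0.001, 0.0, -1.0]]
wrist_force: [0.2, 0.1, -0.7]
grip_width: 0.0499
```

```bash
python3 - <<'E'
from pl import *
plan([(.5725,-.3368,-.023,-105)],0.15)
E
```

```text
at [ 0.5735 -0.3325  0.0414] phi -104.8 F [ 0.2  0.1 -0.7] w 0.0499 t 33.8 j7 -56.0
2
[{"t":[0.01,0.22,3.22],"turn":0.001,"claw":0.15},{"t":[0.01,0.22,3.22],"turn":0.001,"claw":0.15}]
```

>>> play_rows(
  series=[
    {"translation":[0,0.4,2],"turn":0,"claw":0.15},
    {"translation":[0,0,2],"turn":0,"claw":0.15},
    {"translation":[0,0,1.5],"turn":0,"claw":0.15},
    {"translation":[0,0,0.9],"turn":0,"claw":0.15},
    {"translation":[0,0,0],"turn":0,"claw":0.15},
    {"translation":[0,0,0],"turn":0,"claw":-1},
    {"translation":[0,0,0],"turn":0,"claw":-1},
    {"translation":[0,0,0],"turn":0,"claw":-1},
    {"translation":[0,0,0],"turn":0,"claw":-1},
    {"translation":[0,0,0],"turn":0,"claw":-1},
    {"translation":[0,0,0],"turn":0,"claw":-1},
    {"translation":[0,0,0],"turn":0,"claw":-1},
  ],
)

```text
clock: 34.95
tool_pos: [0.5733, -0.3357, -0.0218]
tcp_rot: [[0.967, -0.254, 0.001], [-0.254, -0.967, -0.0], [0.001, 0.0, -1.0]]
wrist_force: [-0.6, 0.5, 5.0]
grip_width: 0.0232
```

>>> play_rows(
  series=[
    {"translation":[0,0,-1],"turn":0,"claw":-1},
    {"translation":[0,0,-3],"turn":0,"claw":-1},
    {"translation":[0,0,-4],"turn":0,"claw":-1},
    {"translation":[0,0,-3],"turn":0,"claw":-1},
    {"translation":[0,0,0],"turn":0,"claw":-1},
    {"translation":[0,0,0],"turn":0,"claw":-1},
  ],
)

```text
clock: 35.55
tool_pos: [0.5733, -0.3356, 0.0885]
tcp_rot: [[0.967, -0.254, 0.001], [-0.254, -0.967, -0.0], [0.001, -0.0, -1.0]]
wrist_force: [0.5, 1.0, -1.4]
grip_width: 0.0228
```

```bash
python3 - <<'E'
from pl import *
S=optics.grab_frame("side"); save(S,"p21s",(290,200,430,340),4)
plan([(.615,.028,.085,1.6)],-1);plan([(.615,.028,.085,-178.4)],-1)
E
```

```text
at [ 0.5728 -0.3352  0.0874] phi -104.7 F [-0.7  0.7 -0.1] w 0.0233 t 35.6 j7 -57.0
13
[{"t":[-0.4,-2.78,0.02],"turn":-0.143,"claw":-1},{"t":[0.0,-2.81,0.02],"turn":-0.143,"claw":-1},{"t":[0.4,-2.78,0.02],"turn":-0.143,"claw":-1},{"t":[0.8,-2.7,0.02],"turn":-0.143,"claw":-1},{"t":[1.17,-2.56,0.02],"turn":-0.143,"claw":-1},{"t":[1.52,-2.36,0.02],"turn":-0.143,"claw":-1},{"t":[1.84,-2.12,0.02],"turn":-0.143,"claw":-1},{"t":[2.13,-1.84,0.02],"turn":-0.143,"claw":-1},{"t":[2.37,-1.52,0.02],"turn":-0.143,"claw":-1},{"t":[2.56,-1.17,0.02],"turn":-0.143,"claw":-1},{"t":[2.7,-0.79,0.02],"turn":-0.143,"claw":-1},{"t":[2.78,-0.4,0.02],"turn":-0.143,"claw":-1}]
[{"t":[2.81,0.0,0.02],"turn":-0.143,"claw":-1}]
at [ 0.5728 -0.3352  0.0874] phi -104.7 F [-0.7  0.7 -0.1] w 0.0233 t 35.6 j7 -57.0
9
[{"t":[-0.57,-4.02,0.03],"turn":0.143,"claw":-1},{"t":[-1.14,-3.9,0.03],"turn":0.143,"claw":-1},{"t":[-1.68,-3.7,0.03],"turn":0.143,"claw":-1},{"t":[-2.19,-3.42,0.03],"turn":0.143,"claw":-1},{"t":[-2.66,-3.07,0.03],"turn":0.143,"claw":-1},{"t":[-3.07,-2.66,0.03],"turn":0.143,"claw":-1},{"t":[-3.42,-2.2,0.03],"turn":0.143,"claw":-1},{"t":[-3.69,-1.69,0.03],"turn":0.143,"claw":-1},{"t":[-3.9,-1.15,0.03],"turn":0.143,"claw":-1}]
```

View pics/p21s.png

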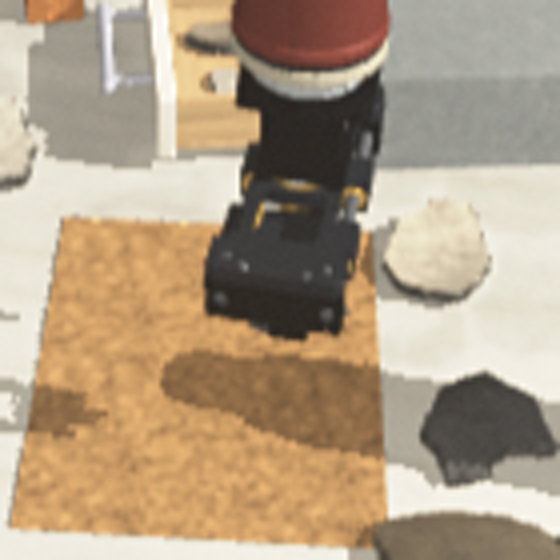

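>>> play_rows(
  series=[
    {"translation":[-0.4,-2.8,0],"turn":-0.143,"claw":-1},
    {"translation":[0,-2.8,0],"turn":-0.143,"claw":-1},
    {"translation":[0.4,-2.8,0],"turn":-0.143,"claw":-1},
    {"translation":[0.8,-2.7,0],"turn":-0.143,"claw":-1},
    {"translation":[1.2,-2.6,0],"turn":-0.143,"claw":-1},
    {"translation":[1.5,-2.4,0],"turn":-0.143,"claw":-1},
    {"translation":[1.8,-2.1,0],"turn":-0.143,"claw":-1},
    {"translation":[2.1,-1.8,0],"turn":-0.143,"claw":-1},
    {"translation":[2.4,-1.5,0],"turn":-0.143,"claw":-1},
    {"translation":[2.6,-1.2,0],"turn":-0.143,"claw":-1},
    {"translation":[2.7,-0.8,0],"turn":-0.143,"claw":-1},
    {"translation":[2.8,-0.4,0],"turn":-0.143,"claw":-1},
  ],
)

```text
clock: 36.8
tool_pos: [0.6103, 0.0019, 0.0863]
tcp_rot: [[0.106, 0.994, -0.002], [0.994, -0.106, -0.0], [-0.001, -0.002, -1.0]]
wrist_force: [0.7, 0.3, -0.0]
grip_width: 0.023
```

>>> play_rows(
  series=[
    {"translation":[2.8,0,0],"turn":-0.143,"claw":-1},
    {"translation":[0,0,0],"turn":0,"claw":-1},
    {"translation":[0,0,0],"turn":0,"claw":-1},
    {"translation":[0,0,0],"turn":0,"claw":-1},
  ],
)

```text
clock: 37.2
tool_pos: [0.6138, 0.027, 0.087]
tcp_rot: [[-0.028, 1.0, -0.001], [1.0, 0.028, -0.001], [-0.001, -0.001, -1.0]]
wrist_force: [0.1, -0.5, -0.4]
grip_width: 0.023
```

```bash
python3 - <<'E'
from pl import *
S=optics.grab_frame("side"); save(S,"p22s",(280,120,420,260),5)
plan([(.615,.028,.004,1.6)],-1)
E
```

```text
at [0.614  0.0268 0.0872] phi 1.6 F [-0.2  0.4 -0.4] w 0.0228 t 37.2 j7 4.0
2
[{"t":[0.06,0.05,4.16],"turn":0.0,"claw":-1},{"t":[0.06,0.05,4.16],"turn":0.0,"claw":-1}]
```

View pics/p22s.png

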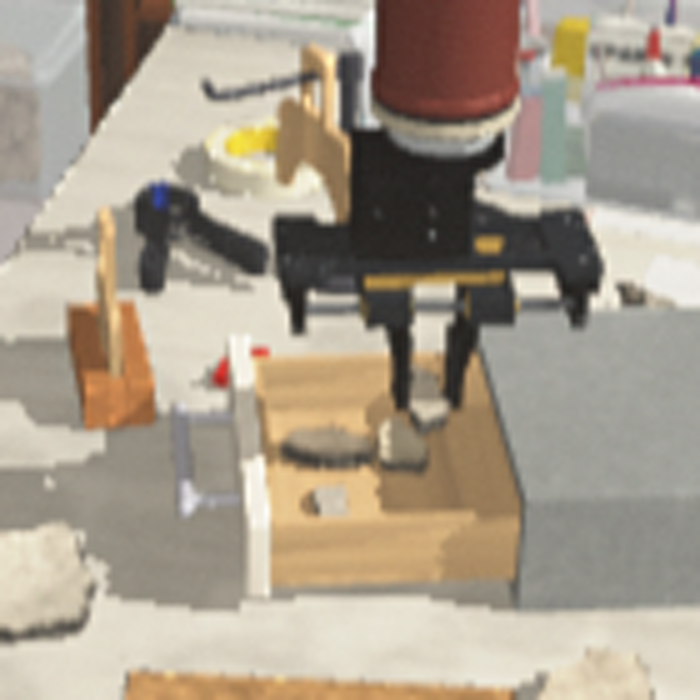

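>>> play_rows(
  series=[
    {"translation":[0,0,2.5],"turn":0,"claw":-1},
    {"translation":[0,0,2.5],"turn":0,"claw":-1},
    {"translation":[0,0,2],"turn":0,"claw":-1},
    {"translation":[0,0,1.2],"turn":0,"claw":-1},
    {"translation":[0,0,0],"turn":0,"claw":-1},
    {"translation":[0,0,0],"turn":0,"claw":-0.1},
    {"translation":[0,0,0],"turn":0,"claw":-0.1},
    {"translation":[0,0,0],"turn":0,"claw":-0.1},
    {"translation":[0,0,-2.5],"turn":0,"claw":-0.1},
    {"translation":[0,0,-3],"turn":0,"claw":-0.1},
    {"translation":[0,0,-4],"turn":0,"claw":-0.1},
    {"translation":[0,0,0],"turn":0,"claw":-0.45},
  ],
)

```text
clock: 38.45
tool_pos: [0.6181, 0.0283, 0.107]
tcp_rot: [[-0.031, 0.999, 0.009], [1.0, 0.031, 0.002], [0.002, 0.009, -1.0]]
wrist_force: [0.1, 0.1, -0.3]
grip_width: 0.0362
```

```bash
python3 - <<'E'
from pl import *
S=optics.grab_frame("side"); save(S,"p23s",(280,120,420,260),5)
A=cloud(S); h=A[(A[:,0]>.43)&(A[:,0]<.475)&(A[:,1]>-.0)&(A[:,1]<.15)&(A[:,2]>.04)&(A[:,2]<.06)]
print("handle",np.percentile(h,[5,50,95],axis=0))
plan([(.4613,.069,.08,1.6),(.4613,.069,.003,1.6)],-.45)
E
```

```text
handle [[0.45613058 0.01146018 0.04524111]
 [0.46166425 0.0558097  0.0498756 ]
 [0.4713853  0.12271374 0.05359835]]
at [0.6168 0.0286 0.1043] phi 1.8 F [-0.7  1.2  0.2] w 0.0334 t 38.5 j7 4.0
6
[{"t":[1.13,-3.85,0.61],"turn":0.001,"claw":-0.45},{"t":[1.13,-3.85,0.61],"turn":0.001,"claw":-0.45},{"t":[1.13,-3.86,0.61],"turn":0.001,"claw":-0.45},{"t":[1.12,-3.86,0.61],"turn":0.001,"claw":-0.45},{"t":[0.0,0.0,3.85],"turn":-0.0,"claw":-0.45},{"t":[0.0,0.0,3.85],"turn":-0.0,"claw":-0.45}]
```

View pics/p23s.png

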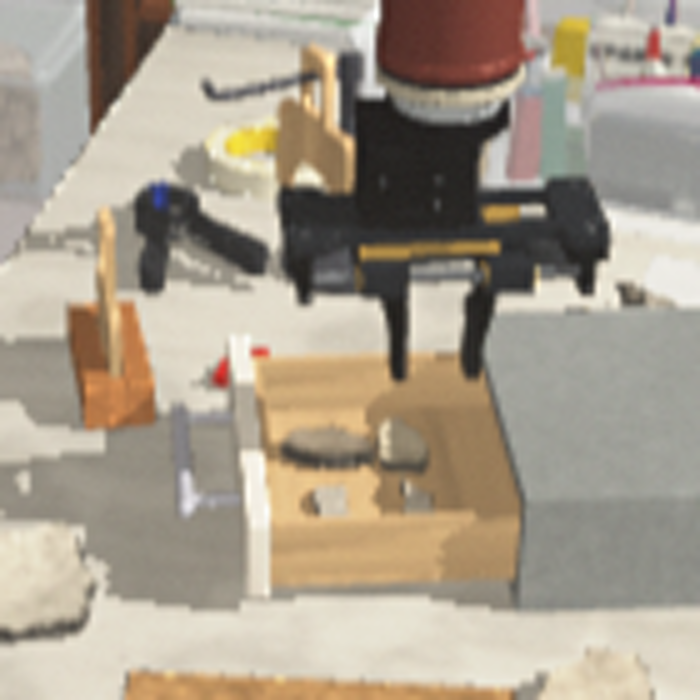

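>>> play_rows(
  series=[
    {"translation":[1.1,-3.9,0.5],"turn":0,"claw":-0.4},
    {"translation":[1.1,-3.9,0.5],"turn":0,"claw":-0.4},
    {"translation":[1.1,-3.9,0.5],"turn":0,"claw":-0.4},
    {"translation":[1.1,-3.8,0.5],"turn":0,"claw":-0.4},
    {"translation":[0,0,2],"turn":0,"claw":-0.4},
    {"translation":[0,0,0],"turn":0,"claw":-0.4},
    {"translation":[0,0,0],"turn":0,"claw":-0.4},
  ],
)

```text
clock: 39.2
tool_pos: [0.4583, 0.0674, 0.0608]
tcp_rot: [[-0.031, 1.0, -0.0], [1.0, 0.031, -0.001], [-0.0, -0.0, -1.0]]
wrist_force: [0.7, -0.4, -0.0]
grip_width: 0.026
```

```bash
python3 - <<'E'
from pl import *
plan([(.4615,.069,.003,1.6)],-.4)
E
```

```text
at [0.4583 0.0674 0.0608] phi 1.8 F [ 0.7 -0.4 -0. ] w 0.026 t 39.2 j7 -10.0
2
[{"t":[0.08,0.16,2.89],"turn":0.001,"claw":-0.4},{"t":[0.08,0.16,2.89],"turn":0.001,"claw":-0.4}]
```

>>> play_rows(
  series=[
    {"translation":[0.1,0.3,0],"turn":0,"claw":-0.4},
    {"translation":[0,0,1.5],"turn":0,"claw":-0.4},
    {"translation":[0,0,1.5],"turn":0,"claw":-0.4},
    {"translation":[0,0,1.5],"turn":0,"claw":-0.4},
    {"translation":[0,0,1.1],"turn":0,"claw":-0.4},
    {"translation":[0,0,0],"turn":0,"claw":-0.4},
    {"translation":[0,0,0],"turn":0,"claw":-1},
    {"translation":[0,0,0],"turn":0,"claw":-1},
    {"translation":[0,0,0],"turn":0,"claw":-1},
    {"translation":[0,0,0],"turn":0,"claw":-1},
  ],
)

```text
clock: 40.2
tool_pos: [0.4618, 0.0689, 0.0054]
tcp_rot: [[-0.031, 1.0, 0.001], [1.0, 0.031, 0.001], [0.001, 0.001, -1.0]]
wrist_force: [0.6, 0.8, 2.9]
grip_width: 0.0103
```

>>> play_rows(
  series=[
    {"translation":[0,1,0],"turn":0,"claw":-1},
    {"translation":[0,2,0],"turn":0,"claw":-1},
    {"translation":[0,2,0],"turn":0,"claw":-1},
    {"translation":[0,2,0],"turn":0,"claw":-1},
    {"translation":[0,2,0],"turn":0,"claw":-1},
    {"translation":[0,2,0],"turn":0,"claw":-1},
    {"translation":[0,2,0],"turn":0,"claw":-1},
    {"translation":[0,1.2,0],"turn":0,"claw":-1},
    {"translation":[0,0.8,0],"turn":0,"claw":-1},
    {"translation":[0,0.4,0],"turn":0,"claw":-1},
    {"translation":[0,0,0],"turn":0,"claw":-1},
    {"translation":[0,0,0],"turn":0,"claw":-1},
  ],
)

```text
clock: 41.4
tool_pos: [0.616, 0.0732, 0.0055]
tcp_rot: [[-0.031, 1.0, 0.002], [1.0, 0.031, -0.0], [-0.0, 0.002, -1.0]]
wrist_force: [0.0, -2.4, 5.4]
grip_width: 0.0099
```

>>> play_rows(
  series=[
    {"translation":[0,0.2,0],"turn":0,"claw":-1},
    {"translation":[0,0,0],"turn":0,"claw":-1},
    {"translation":[0,0,0],"turn":0,"claw":-1},
  ],
)

```text
clock: 41.7
tool_pos: [0.6165, 0.0733, 0.0054]
tcp_rot: [[-0.031, 1.0, -0.001], [1.0, 0.031, 0.0], [0.0, -0.001, -1.0]]
wrist_force: [-5.1, -2.7, 10.5]
grip_width: 0.0098
```

>>> play_rows(
  series=[
    {"translation":[0,0.2,0],"turn":0,"claw":-1},
    {"translation":[0,0,0],"turn":0,"claw":-1},
    {"translation":[0,0,0],"turn":0,"claw":-1},
  ],
)

```text
clock: 42.0
tool_pos: [0.6163, 0.0733, 0.0053]
tcp_rot: [[-0.031, 1.0, -0.005], [1.0, 0.031, 0.0], [0.0, -0.005, -1.0]]
wrist_force: [-14.1, -2.9, 17.7]
grip_width: 0.01
```

>>> play_rows(
  series=[
    {"translation":[0,-0.2,0],"turn":0,"claw":-1},
    {"translation":[0,0,0],"turn":0,"claw":-0.5},
    {"translation":[0,0,0],"turn":0,"claw":-0.45},
    {"translation":[0,0,0],"turn":0,"claw":-0.45},
    {"translation":[0,0,0],"turn":0,"claw":-0.45},
    {"translation":[0,0,-2],"turn":0,"claw":-0.45},
    {"translation":[0,0,-3],"turn":0,"claw":-0.45},
    {"translation":[0,0,-4],"turn":0,"claw":-0.45},
    {"translation":[0,-3,-4],"turn":0,"claw":0.1},
    {"translation":[0,-4,-3],"turn":0,"claw":0.1},
    {"translation":[0,0,0],"turn":0,"claw":0.1},
    {"translation":[0,0,0],"turn":0,"claw":0.1},
  ],
)

```text
clock: 43.2
tool_pos: [0.5472, 0.0719, 0.1657]
tcp_rot: [[-0.032, 0.999, 0.002], [0.999, 0.032, 0.002], [0.002, 0.002, -1.0]]
wrist_force: [-0.5, 0.4, -0.6]
grip_width: 0.0451
```

```bash
python3 - <<'E'
from pl import *
T=optics.grab_frame("top");S=optics.grab_frame("side"); save(S,"p24s",(270,100,470,350),3)
save(T,"p24t",(180,140,300,260),5)
def box(P,x0,x1,y0,y1,z0,z1): return P[(P[:,0]>x0)&(P[:,0]<x1)&(P[:,1]>y0)&(P[:,1]<y1)&(P[:,2]>z0)&(P[:,2]<z1)]
for f in (T,S):
    A=cloud(f); h=box(A,.58,.65,0.,.15,.04,.06); print("handle",np.percentile(h,[5,50,95],axis=0).round(4).tolist())
    h=box(A,.37,.45,.15,.32,.1,.15); print("neck",len(h),np.percentile(h,[2,50,98],axis=0).round(4).tolist(), cv2.minAreaRect(h[:,:2].astype(np.float32)))
    h=box(A,.37,.45,.15,.32,.055,.082); print("board",len(h),cv2.minAreaRect(h[:,:2].astype(np.float32)))
    h=box(A,.37,.45,.15,.32,.028,.04); print("slot",len(h),cv2.minAreaRect(h[:,:2].astype(np.float32)))
    h=box(A,.50,.552,.34,.42,.16,.18); print("rod",len(h),np.polyfit(h[:,0],h[:,1],1),np.polyval(np.polyfit(h[:,0],h[:,1],1),[.48,.5,.55,.594]),h[:,2].mean())
plan([(.4105,.239,.12,97.5)],0)
E
```

```text
Traceback (most recent call last):
IndexError: index -1 is out of bounds for axis 0 with size 0
```

View pics/p24s.png

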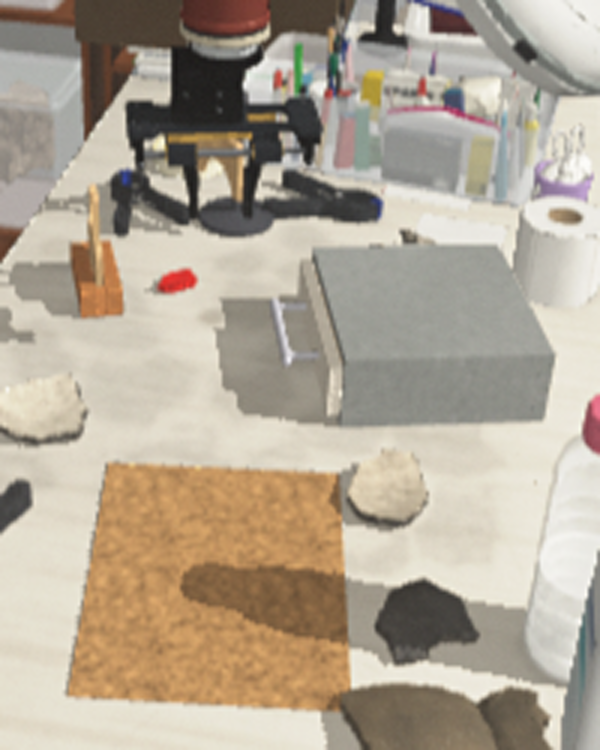

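View pics/p24t.png

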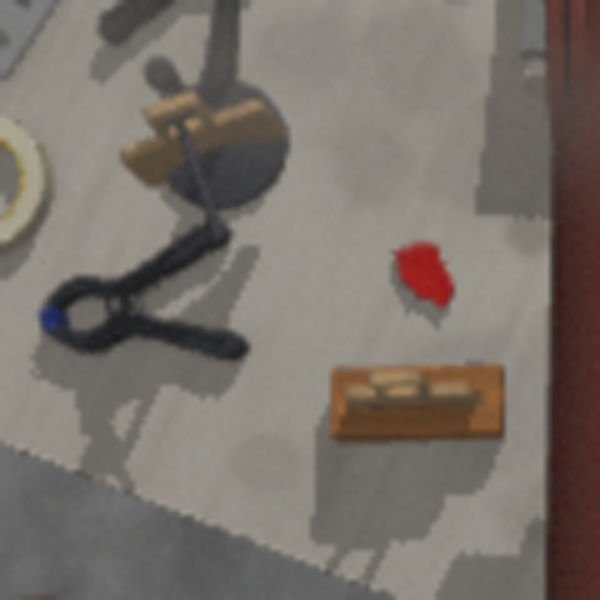

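```bash
python3 - <<'E'
from pl import *
T=optics.grab_frame("top");S=optics.grab_frame("side")
def box(P,x0,x1,y0,y1,z0,z1): return P[(P[:,0]>x0)&(P[:,0]<x1)&(P[:,1]>y0)&(P[:,1]<y1)&(P[:,2]>z0)&(P[:,2]<z1)]
r=lambda h:[np.round(v,4).tolist() for v in cv2.minAreaRect(h[:,:2].astype(np.float32))]
for f in (T,S):
    A=cloud(f)
    h=box(A,.37,.45,.15,.32,.1,.15); print("neck",len(h),np.percentile(h,[2,50,98],axis=0).round(4).tolist(), r(h))
    h=box(A,.37,.45,.15,.32,.055,.082); print("board",len(h),r(h))
    h=box(A,.37,.45,.15,.32,.028,.04); print("slot",len(h),r(h))
    h=box(A,.50,.552,.34,.42,.16,.18); 
    if len(h)>5: print("rod",len(h),np.polyfit(h[:,0],h[:,1],1),np.polyval(np.polyfit(h[:,0],h[:,1],1),[.48,.5,.55,.594]),h[:,2].mean())
plan([(.4105,.239,.15,97.5)],0)
E
```

```text
neck 38 [[0.405, 0.2237, 0.1029], [0.4108, 0.2394, 0.1335], [0.4156, 0.2567, 0.1394]] [[0.4111, 0.2406], [0.0088, 0.0341], 7.6081]
board 55 [[0.41, 0.2409], [0.0079, 0.0895], 7.02]
slot 317 [[0.4106, 0.242], [0.0507, 0.1186], 7.122]
rod 42 [0.52295534 0.10703454] [0.3580531  0.36851221 0.39465998 0.41767001] 0.17214051957868676
neck 31 [[0.4073, 0.2165, 0.1035], [0.4114, 0.2248, 0.1271], [0.4151, 0.2536, 0.1362]] [[0.4112, 0.2353], [0.0074, 0.0394], 2.6706]
board 36 [[0.4085, 0.2358], [0.0069, 0.0882], 11.7497]
slot 208 [[0.4105, 0.2379], [0.0503, 0.1331], 7.8022]
at [0.547  0.0712 0.1633] phi 1.8 F [-0.2 -0.3  0.6] w 0.0472 t 43.4 j7 -6.0
12
[{"t":[1.43,-1.09,0.11],"turn":-0.139,"claw":0},{"t":[1.57,-0.88,0.11],"turn":-0.139,"claw":0},{"t":[1.68,-0.66,0.11],"turn":-0.139,"claw":0},{"t":[1.75,-0.42,0.11],"turn":-0.139,"claw":0},{"t":[1.79,-0.17,0.11],"turn":-0.139,"claw":0},{"t":[1.8,0.08,0.11],"turn":-0.139,"claw":0},{"t":[1.77,0.33,0.11],"turn":-0.139,"claw":0},{"t":[1.71,0.57,0.11],"turn":-0.139,"claw":0},{"t":[1.61,0.8,0.11],"turn":-0.139,"claw":0},{"t":[1.49,1.02,0.11],"turn":-0.139,"claw":0},{"t":[1.33,1.22,0.11],"turn":-0.139,"claw":0},{"t":[1.15,1.39,0.11],"turn":-0.139,"claw":0}]
```

>>> play_rows(
  series=[
    {"translation":[1.4,-1.1,0],"turn":-0.139,"claw":0.35},
    {"translation":[1.6,-0.9,0],"turn":-0.139,"claw":0.35},
    {"translation":[1.7,-0.7,0],"turn":-0.139,"claw":0.35},
    {"translation":[1.8,-0.4,0],"turn":-0.139,"claw":0.35},
    {"translation":[1.8,-0.2,0],"turn":-0.139,"claw":0.35},
    {"translation":[1.8,0.1,0],"turn":-0.139,"claw":0.35},
    {"translation":[1.8,0.3,0],"turn":-0.139,"claw":0.35},
    {"translation":[1.7,0.6,0],"turn":-0.139,"claw":0.35},
    {"translation":[1.6,0.8,0],"turn":-0.139,"claw":0.35},
    {"translation":[1.5,1,0],"turn":-0.139,"claw":0.35},
    {"translation":[1.3,1.2,0],"turn":-0.139,"claw":0.35},
    {"translation":[1.1,1.4,0],"turn":-0.139,"claw":0.35},
  ],
)

```text
clock: 44.6
tool_pos: [0.4101, 0.2399, 0.1635]
tcp_rot: [[-0.991, -0.133, -0.002], [-0.133, 0.991, -0.002], [0.002, -0.002, -1.0]]
wrist_force: [-0.9, -0.8, 0.4]
grip_width: 0.059
```

>>> play_rows(
  series=[
    {"translation":[0,0,0],"turn":0,"claw":0.35},
    {"translation":[0,0,0],"turn":0,"claw":0.35},
  ],
)

```text
clock: 44.8
tool_pos: [0.4107, 0.2393, 0.1638]
tcp_rot: [[-0.992, -0.125, -0.001], [-0.125, 0.992, -0.002], [0.001, -0.001, -1.0]]
wrist_force: [0.7, -0.8, 0.3]
grip_width: 0.0587
```

```bash
python3 - <<'E'
from pl import *
S=optics.grab_frame("side"); save(S,"p25s",(240,110,380,230),5)
plan([(.411,.239,.061,97.2)],0.35)
E
```

```text
at [0.411  0.2389 0.164 ] phi 97.1 F [-0.2  0.5 -0.8] w 0.0584 t 44.9 j7 61.0
3
[{"t":[-0.0,0.0,3.43],"turn":-0.0,"claw":0.35},{"t":[-0.0,0.0,3.43],"turn":-0.0,"claw":0.35},{"t":[-0.0,0.0,3.43],"turn":-0.0,"claw":0.35}]
```

View pics/p25s.png

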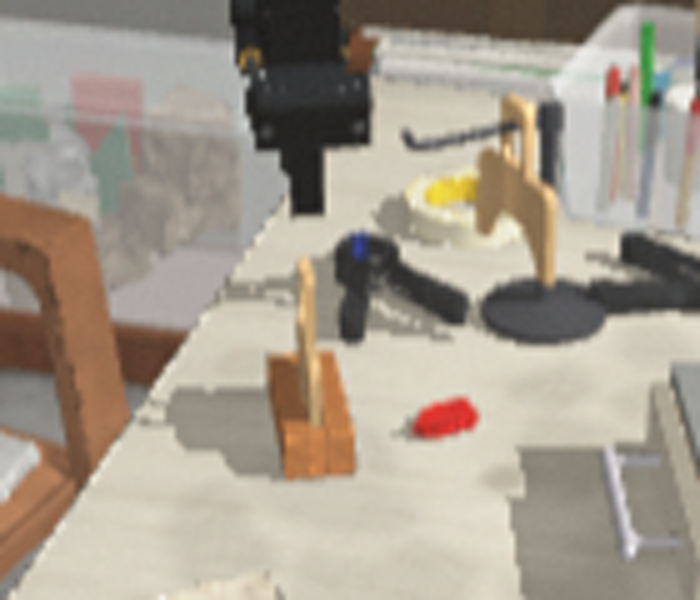

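>>> play_rows(
  series=[
    {"translation":[0,0,2.5],"turn":0,"claw":0.35},
    {"translation":[0,0,2.5],"turn":0,"claw":0.35},
    {"translation":[0,0,2.5],"turn":0,"claw":0.35},
    {"translation":[0,0,1.5],"turn":0,"claw":0.35},
    {"translation":[0,0,1.1],"turn":0,"claw":0.35},
    {"translation":[0,0,0],"turn":0,"claw":0.35},
    {"translation":[0,0,0],"turn":0,"claw":-1},
    {"translation":[0,0,0],"turn":0,"claw":-1},
    {"translation":[0,0,0],"turn":0,"claw":-1},
    {"translation":[0,0,0],"turn":0,"claw":-1},
    {"translation":[0,0,0],"turn":0,"claw":-1},
    {"translation":[0,0,0],"turn":0,"claw":-1},
  ],
  grip_force=20,
)

```text
clock: 46.05
tool_pos: [0.4105, 0.2398, 0.0639]
tcp_rot: [[-0.992, -0.128, 0.0], [-0.128, 0.992, 0.0], [-0.0, 0.0, -1.0]]
wrist_force: [-0.1, -0.0, 0.2]
grip_width: 0.0356
```

```bash
python3 - <<'E'
from pl import *
S=optics.grab_frame("side"); save(S,"p26s",(260,120,360,220),6)
plan([(.411,.239,.135,97.2)],-1)
E
```

```text
at [0.4105 0.2398 0.0639] phi 97.3 F [-0.3  0.7  0.4] w 0.0359 t 46.1 j7 63.0
2
[{"t":[-0.02,-0.04,-3.56],"turn":0.001,"claw":-1},{"t":[-0.02,-0.04,-3.56],"turn":0.001,"claw":-1}]
```

View pics/p26s.png

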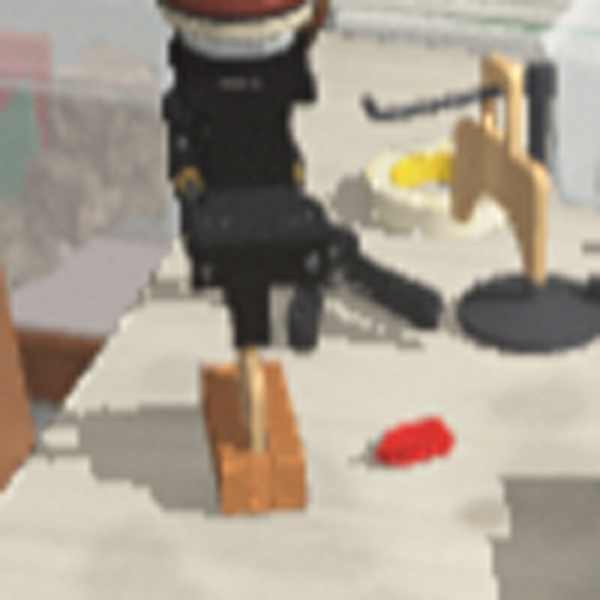

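>>> play_rows(
  series=[
    {"translation":[0,0,-1],"turn":0,"claw":-1},
    {"translation":[0,0,-1.5],"turn":0,"claw":-1},
    {"translation":[0,0,-2],"turn":0,"claw":-1},
    {"translation":[0,0,-2],"turn":0,"claw":-1},
    {"translation":[0,0,-0.9],"turn":0,"claw":-1},
    {"translation":[0,0,0],"turn":0,"claw":-1},
    {"translation":[0,0,0],"turn":0,"claw":-1},
    {"translation":[0,0,0],"turn":0,"claw":-1},
  ],
)

```text
clock: 46.9
tool_pos: [0.4099, 0.2393, 0.1367]
tcp_rot: [[-0.992, -0.128, -0.001], [-0.128, 0.992, -0.001], [0.001, -0.001, -1.0]]
wrist_force: [-0.5, 0.3, -1.1]
grip_width: 0.0355
```

```bash
python3 - <<'E'
from pl import *
S=optics.grab_frame("side"); save(S,"p27s",(260,100,360,200),6)
plan([(.432,.333,.1375,117.6)],-1,30)
E
```

```text
at [0.4099 0.2393 0.1368] phi 97.3 F [ 0.8 -0.8 -0.5] w 0.0356 t 47.0 j7 62.0
4
[{"t":[-0.85,2.25,-0.02],"turn":-0.088,"claw":-1},{"t":[-1.04,2.17,-0.02],"turn":-0.088,"claw":-1},{"t":[-1.23,2.07,-0.02],"turn":-0.088,"claw":-1},{"t":[-1.41,1.95,-0.02],"turn":-0.088,"claw":-1}]
```

View pics/p27s.png

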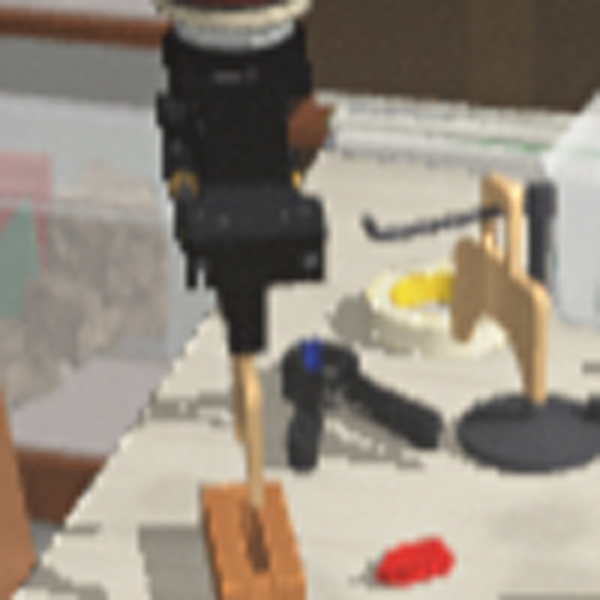

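>>> play_rows(
  series=[
    {"translation":[-0.8,2.2,0],"turn":-0.088,"claw":-1},
    {"translation":[-1,2.2,0],"turn":-0.088,"claw":-1},
    {"translation":[-1.2,2.1,0],"turn":-0.088,"claw":-1},
    {"translation":[-1.4,2,0],"turn":-0.088,"claw":-1},
    {"translation":[0,0,0],"turn":0,"claw":-1},
    {"translation":[0,0,0],"turn":0,"claw":-1},
    {"translation":[0,0,0],"turn":0,"claw":-1},
  ],
)

```text
clock: 47.65
tool_pos: [0.431, 0.3325, 0.1372]
tcp_rot: [[-0.888, -0.46, -0.001], [-0.46, 0.888, -0.001], [0.001, -0.001, -1.0]]
wrist_force: [0.2, -0.1, -0.5]
grip_width: 0.036
```

```bash
python3 - <<'E'
from pl import *
T=optics.grab_frame("top");S=optics.grab_frame("side"); save(S,"p28s",(260,90,380,210),6);save(T,"p28t",(180,130,280,230),6)
def box(P,x0,x1,y0,y1,z0,z1): return P[(P[:,0]>x0)&(P[:,0]<x1)&(P[:,1]>y0)&(P[:,1]<y1)&(P[:,2]>z0)&(P[:,2]<z1)]
for f in(T,S):
    A=cloud(f); h=box(A,.46,.552,.33,.42,.155,.19); print(len(h)); 
    if len(h)>5:print(np.polyval(np.polyfit(h[:,0],h[:,1],1),[.48,.52,.55]),h[:,0].min())
    h=box(A,.38,.47,.27,.40,.07,.16); print("tmpl",len(h),h.mean(0),cv2.minAreaRect(h[:,:2].astype(np.float32)) if len(h) else 0, h[:,2].min() if len(h) else 0)
    print([ (d["pixel"],d["score"]) for d in finder.spot_point(f,"template_hole")][:3], proj(f,(.432,.333,.176)), proj(f,(.4815,.358,.183)))
plan([(.523,.3805,.1375,117.6)],-1,25)
E
```

```text
4
tmpl 16 [0.44787345 0.29604502 0.10655328] ((0.44689080119132996, 0.296746164560318), (0.007109272293746471, 0.01684661954641342), 58.0971794128418) 0.0853292667516092
[] [229.19591093 203.57376678] [223.42629391 187.45333507]
47
[0.3538577  0.37460983 0.39017394] 0.47906100197230644
tmpl 214 [0.43133371 0.32343928 0.12375936] ((0.43013983964920044, 0.32996073365211487), (0.013297424651682377, 0.1049000546336174), 27.617895126342773) 0.07643532539811802
[([307.1, 144.2], 0.83)] [306.99271964 140.32031737] [320.65130982 135.55746782]
at [0.4311 0.333  0.1378] phi 117.4 F [-0.8 -0.5 -0.4] w 0.0355 t 47.9 j7 77.0
5
[{"t":[-2.07,-0.0,0.01],"turn":-0.001,"claw":-1},{"t":[-2.07,-0.0,0.01],"turn":-0.001,"claw":-1},{"t":[-2.07,-0.01,0.01],"turn":-0.001,"claw":-1},{"t":[-2.07,-0.01,0.01],"turn":-0.001,"claw":-1},{"t":[-2.07,-0.01,0.01],"turn":-0.001,"claw":-1}]
```

View pics/p28s.png

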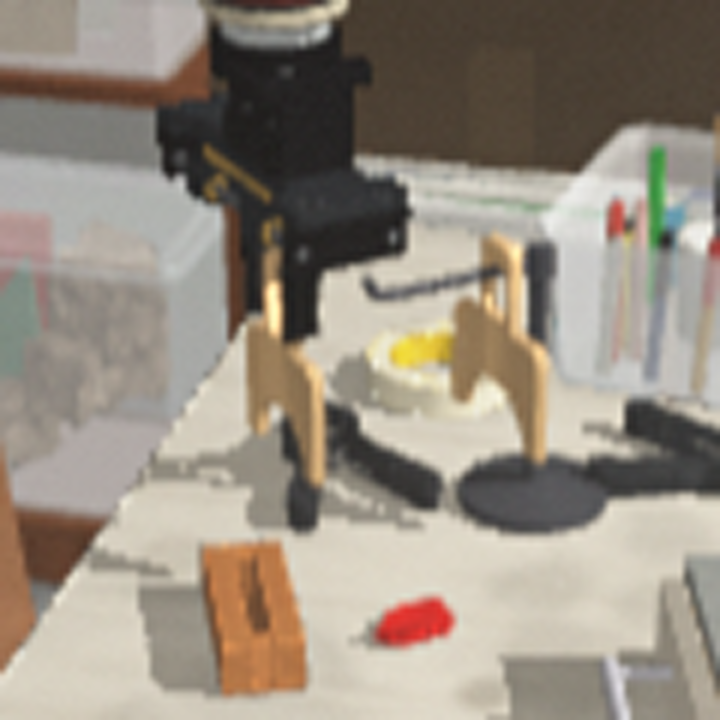

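View pics/p28t.png

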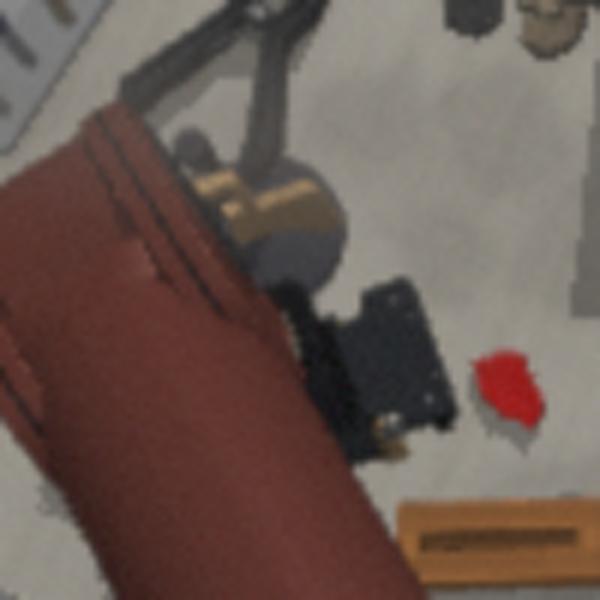

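>>> play_rows(
  series=[
    {"translation":[-2,-0.1,0],"turn":0,"claw":-1},
    {"translation":[-1.8,0,0],"turn":0,"claw":-1},
    {"translation":[0,0,0],"turn":0,"claw":-1},
    {"translation":[0,0,0],"turn":0,"claw":-1},
  ],
)

```text
clock: 48.25
tool_pos: [0.465, 0.3498, 0.1375]
tcp_rot: [[-0.887, -0.461, -0.0], [-0.461, 0.887, -0.001], [0.001, -0.0, -1.0]]
wrist_force: [0.2, 0.0, -0.9]
grip_width: 0.0356
```

```bash
python3 - <<'E'
from pl import *
S=optics.grab_frame("side"); save(S,"p29s",(280,100,370,190),8)
plan([(.523,.3795,.1375,117.6)],-1,15)
E
```

```text
at [0.4647 0.3498 0.1376] phi 117.5 F [-0.1 -0.5 -0.5] w 0.036 t 48.3 j7 79.0
5
[{"t":[-1.31,-0.01,0.0],"turn":-0.0,"claw":-1},{"t":[-1.31,-0.01,0.0],"turn":-0.0,"claw":-1},{"t":[-1.31,-0.01,0.0],"turn":-0.0,"claw":-1},{"t":[-1.31,-0.01,0.0],"turn":-0.0,"claw":-1},{"t":[-1.31,-0.01,0.0],"turn":-0.0,"claw":-1}]
```

View pics/p29s.png

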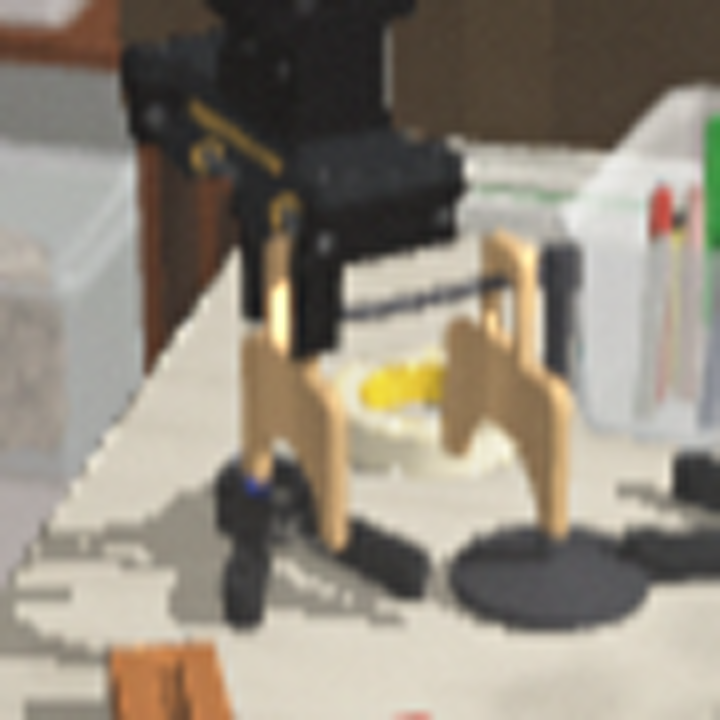

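>>> play_rows(
  series=[
    {"translation":[-1,0,0],"turn":0,"claw":-1},
    {"translation":[-1,0,0],"turn":0,"claw":-1},
    {"translation":[0,0,0],"turn":0,"claw":-1},
  ],
)

```text
clock: 48.6
tool_pos: [0.4841, 0.36, 0.1377]
tcp_rot: [[-0.887, -0.462, 0.001], [-0.462, 0.887, 0.0], [-0.001, -0.0, -1.0]]
wrist_force: [-0.2, 0.2, -0.9]
grip_width: 0.0358
```

>>> play_rows(
  series=[
    {"translation":[-1,0,0],"turn":0,"claw":-1},
    {"translation":[-1,0,0],"turn":0,"claw":-1},
    {"translation":[0,0,0],"turn":0,"claw":-1},
  ],
)

```text
clock: 48.9
tool_pos: [0.5019, 0.3692, 0.1375]
tcp_rot: [[-0.887, -0.462, 0.0], [-0.462, 0.887, -0.0], [-0.0, -0.0, -1.0]]
wrist_force: [-0.5, -0.1, -0.5]
grip_width: 0.0355
```

```bash
python3 - <<'E'
from pl import *
S=optics.grab_frame("side"); save(S,"p30s",(290,100,370,180),8)
plan([(.523,.3795,.1375,117.6)],-1,15)
E
```

```text
at [0.5013 0.3689 0.1374] phi 117.5 F [-0.9  0.4 -0.5] w 0.0358 t 49.0 j7 81.0
2
[{"t":[-1.21,-0.03,-0.01],"turn":-0.001,"claw":-1},{"t":[-1.21,-0.03,-0.01],"turn":-0.001,"claw":-1}]
```

View pics/p30s.png

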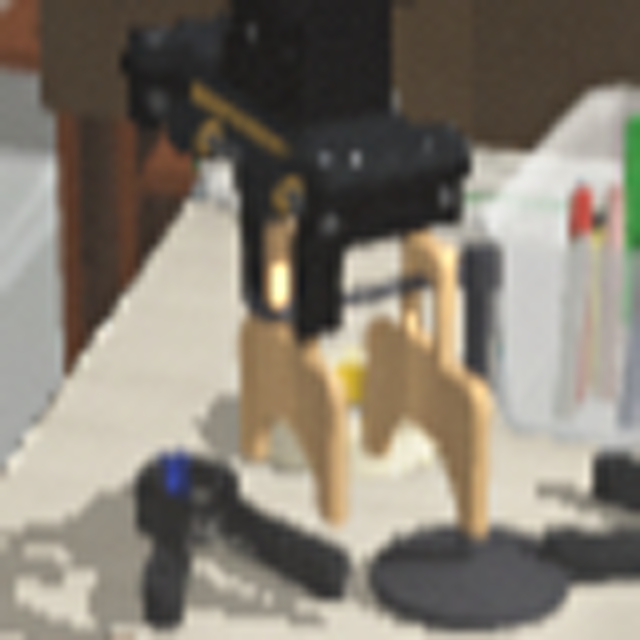

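>>> play_rows(
  series=[
    {"translation":[-1,0,0],"turn":0,"claw":-1},
    {"translation":[-1,0,0],"turn":0,"claw":-1},
    {"translation":[0,0,0],"turn":0,"claw":-1},
    {"translation":[0,0,0.6],"turn":0,"claw":-1},
    {"translation":[0,0,0.6],"turn":0,"claw":-1},
    {"translation":[0,0,0.4],"turn":0,"claw":-1},
    {"translation":[0,0,0],"turn":0,"claw":-1},
    {"translation":[0,0,0],"turn":0,"claw":-1},
  ],
)

```text
clock: 49.75
tool_pos: [0.5183, 0.3779, 0.1216]
tcp_rot: [[-0.887, -0.462, -0.0], [-0.462, 0.887, -0.0], [0.0, -0.0, -1.0]]
wrist_force: [0.1, 0.3, -0.8]
grip_width: 0.0357
```

>>> play_rows(
  series=[
    {"translation":[0,0,0.2],"turn":0,"claw":-1},
    {"translation":[0,0,0],"turn":0,"claw":-1},
    {"translation":[0,0,0],"turn":0,"claw":-1},
  ],
)

```text
clock: 50.05
tool_pos: [0.5185, 0.378, 0.1198]
tcp_rot: [[-0.887, -0.462, 0.0], [-0.462, 0.887, 0.0], [-0.0, 0.0, -1.0]]
wrist_force: [-0.3, -0.7, 0.1]
grip_width: 0.0353
```

```bash
python3 - <<'E'
from pl import *
S=optics.grab_frame("side"); save(S,"p31s",(290,100,370,180),8)
plan([],-1,15)
E
```

```text
at [0.5185 0.378  0.1198] phi 117.5 F [ 0.  -0.5 -0.6] w 0.0357 t 50.1 j7 81.0
0
```

View pics/p31s.png

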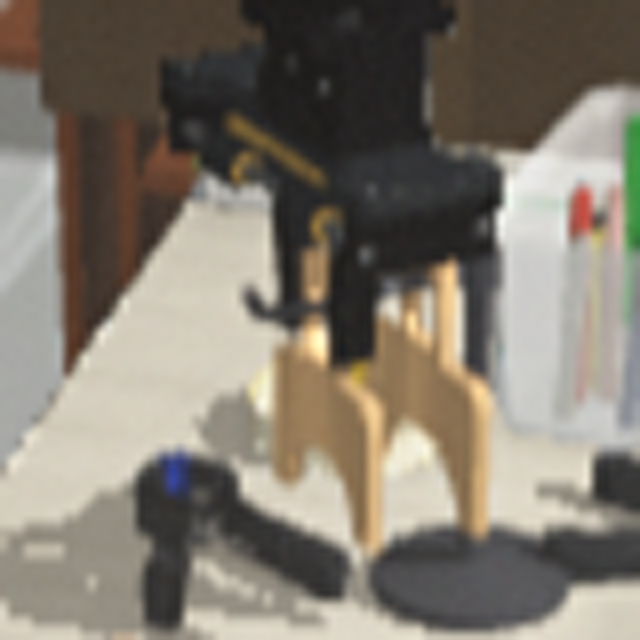

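>>> play_rows(
  series=[
    {"translation":[0,0,0.15],"turn":0,"claw":-1},
    {"translation":[0,0,0],"turn":0,"claw":-1},
    {"translation":[0,0,0],"turn":0,"claw":-1},
  ],
)

```text
clock: 50.4
tool_pos: [0.5184, 0.378, 0.1181]
tcp_rot: [[-0.887, -0.462, -0.0], [-0.462, 0.887, -0.0], [0.0, -0.0, -1.0]]
wrist_force: [-1.0, 0.4, -0.1]
grip_width: 0.0355
```

>>> play_rows(
  series=[
    {"translation":[0,0,0.15],"turn":0,"claw":-1},
    {"translation":[0,0,0],"turn":0,"claw":-1},
    {"translation":[0,0,0],"turn":0,"claw":-1},
  ],
)

```text
clock: 50.7
tool_pos: [0.5187, 0.3781, 0.1176]
tcp_rot: [[-0.887, -0.462, 0.001], [-0.462, 0.887, 0.001], [-0.001, 0.0, -1.0]]
wrist_force: [-3.2, -0.7, 6.0]
grip_width: 0.0359
```

>>> play_rows(
  series=[
    {"translation":[0,0,-0.1],"turn":0,"claw":-1},
    {"translation":[0,0,0],"turn":0,"claw":-0.12},
    {"translation":[0,0,0],"turn":0,"claw":-0.08},
    {"translation":[0,0,0],"turn":0,"claw":0},
    {"translation":[0,0,0],"turn":0,"claw":0.15},
    {"translation":[0,0,0],"turn":0,"claw":0.3},
    {"translation":[0,0,0],"turn":0,"claw":0.3},
    {"translation":[0,0,0],"turn":0,"claw":0.3},
    {"translation":[0,0,0],"turn":0,"claw":0.3},
  ],
)

```text
clock: 51.6
tool_pos: [0.5184, 0.378, 0.1177]
tcp_rot: [[-0.887, -0.462, -0.0], [-0.462, 0.887, -0.0], [0.0, 0.0, -1.0]]
wrist_force: [-1.0, 0.2, -0.1]
grip_width: 0.0563
```

```bash
python3 - <<'E'
from pl import *
S=optics.grab_frame("side"); save(S,"p32s",(290,100,370,180),8)
plan([],-1,15)
E
```

```text
at [0.5184 0.378  0.1177] phi 117.5 F [-0.4  0.1  0.3] w 0.0564 t 51.6 j7 81.0
0
```

View pics/p32s.png

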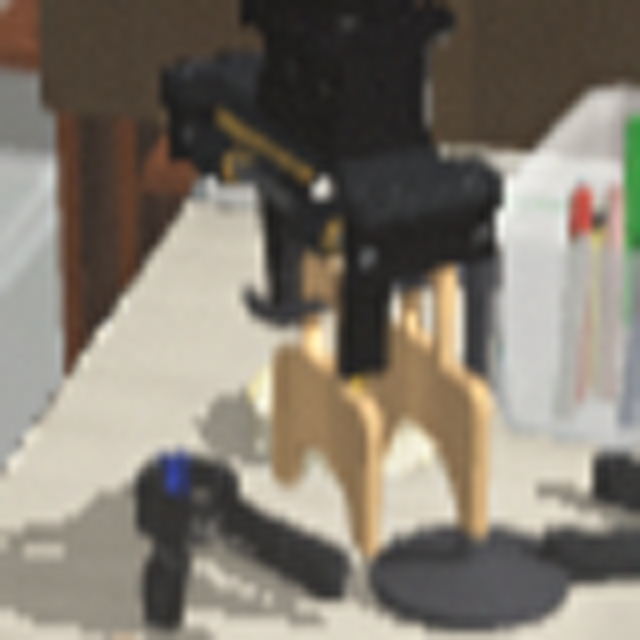

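Released and hanging. Raise straight up, then back away.

>>> play_rows(
  series=[
    {"translation":[0,0,-1],"turn":0,"claw":0.3},
    {"translation":[0,0,-2],"turn":0,"claw":0.3},
    {"translation":[0,0,-3],"turn":0,"claw":0.3},
    {"translation":[0,0,-4],"turn":0,"claw":0.3},
    {"translation":[0,0,-3],"turn":0,"claw":0.3},
    {"translation":[0,-3,0],"turn":0,"claw":0.3},
    {"translation":[0,-5,0],"turn":0,"claw":0.3},
    {"translation":[0,-5,0],"turn":0,"claw":0.3},
    {"translation":[0,-5,0],"turn":0,"claw":0.3},
    {"translation":[0,-5,0],"turn":0,"claw":0.3},
    {"translation":[0,-2,0],"turn":0,"claw":0.3},
    {"translation":[0,0,0],"turn":0,"claw":0.3},
  ],
)

```text
clock: 52.85
tool_pos: [0.6355, 0.1511, 0.2487]
tcp_rot: [[-0.89, -0.456, 0.001], [-0.456, 0.89, -0.002], [-0.0, -0.002, -1.0]]
wrist_force: [-1.2, 0.0, -0.3]
grip_width: 0.0564
```

```bash
python3 - <<'E'
from pl import *
T=optics.grab_frame("top");S=optics.grab_frame("side"); save(S,"p33s",(250,80,450,330),3);save(T,"p33t",(180,120,300,240),5); save(S,"p33z",(300,100,380,180),8)
plan([],-1,15)
A=cloud(S); 
for f in(T,S):
    A=cloud(f); h=A[(A[:,0]>.58)&(A[:,0]<.632)&(A[:,1]>0)&(A[:,1]<.15)&(A[:,2]>.04)&(A[:,2]<.06)]
    if len(h)>5: print("handle",len(h),np.percentile(h,[5,50,95],axis=0).round(4).tolist())
E
```

```text
at [0.6339 0.1565 0.2483] phi 117.5 F [-0.5  0.9 -0.5] w 0.0566 t 53.0 j7 105.0
0
handle 75 [[0.6106, 0.0211, 0.0432], [0.6157, 0.0539, 0.051], [0.6254, 0.0939, 0.0555]]
handle 91 [[0.6096, 0.0134, 0.0453], [0.6152, 0.0662, 0.0501], [0.6277, 0.1235, 0.0526]]
```

View pics/p33s.png

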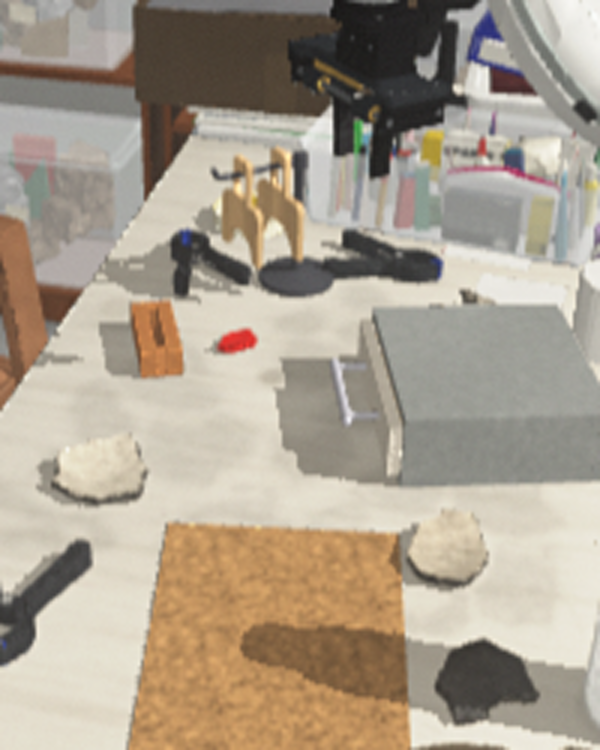

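View pics/p33z.png

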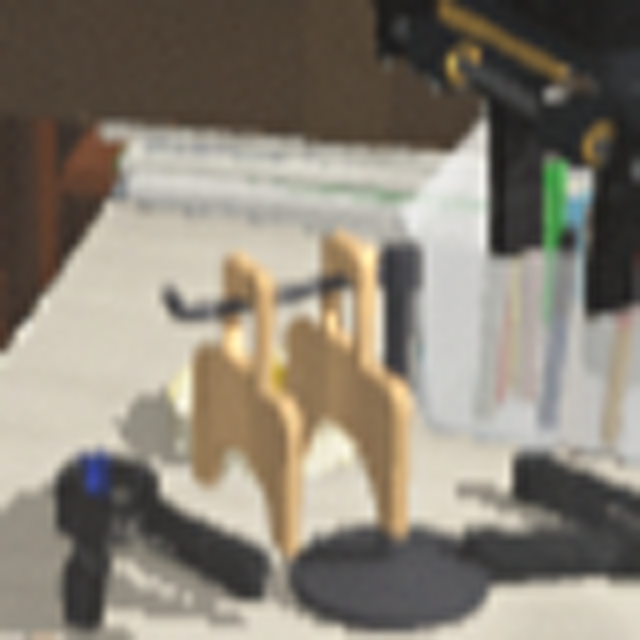

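View pics/p33t.png

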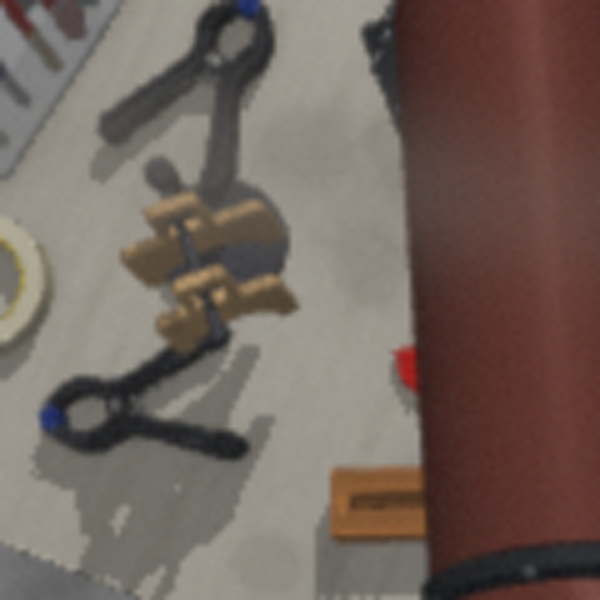

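>>> play_rows(
  series=[
    {"translation":[0,0,0],"turn":0,"claw":0.3},
    {"translation":[0,0,0],"turn":0,"claw":0.3},
    {"translation":[0,0,0],"turn":0,"claw":0.3},
    {"translation":[0,0,0],"turn":0,"claw":0.3},
    {"translation":[0,0,0],"turn":0,"claw":0.3},
    {"translation":[0,0,0],"turn":0,"claw":0.3},
  ],
)

```text
clock: 53.55
tool_pos: [0.6339, 0.1564, 0.2477]
tcp_rot: [[-0.887, -0.462, -0.0], [-0.462, 0.887, -0.0], [0.0, 0.0, -1.0]]
wrist_force: [0.0, 0.1, -0.7]
grip_width: 0.0565
```

```bash
python3 - <<'E'
from h import *
S=optics.grab_frame("side"); save(S,"p34",(300,100,380,180),8)
print(env.job_done())
E
```

```text
the job is handed in; nothing more can be done
None
```

View pics/p34.png

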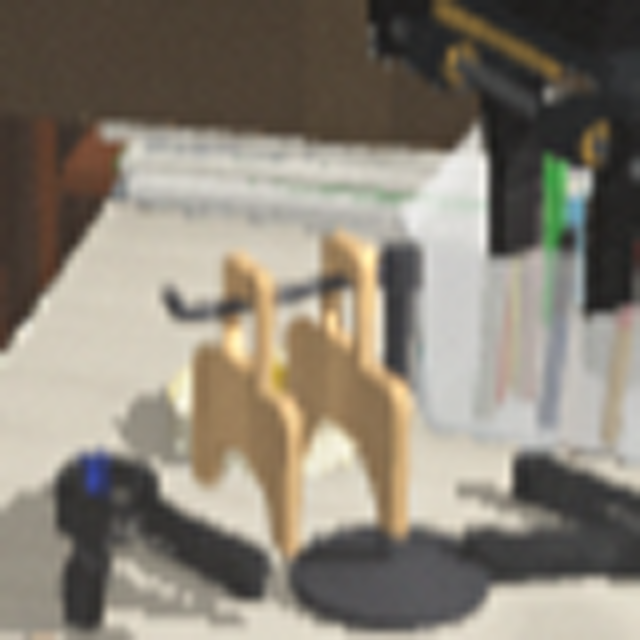

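The job is done and handed in at about 54 s. I opened the drawer, put all four small sherds from the mat inside, pushed it fully shut, and hung the template on the hook in front of the one already there.

**Last checks:**
- **Drawer:** it pressed against its stop when pushed. The handle measures x ≈ 0.616 m, the same as before it was opened.
- **Mat:** it is empty. All four sherds were seen in the drawer before it closed.
- **Templates:** both hang still and apart on the hook, and the robot is clear of everything.
- **Large sherds:** I did not touch them, and they look unmoved in the pictures.

**What went wrong or disagreed:**
- **Fingertip height:** the real fingertips were about 28 mm higher than the reported TCP, going by the depth images. Because of this, my first grip on the handle closed on nothing. I corrected for the offset from then on.
- **First sherd:** it took three tries. I lifted once before the fingers had closed, and once they were too high.
- **Template hole:** before I threaded it onto the hook, the network placed the hole about 4 pixels lower than I calculated. The depth of the board's lower edge matched my figure, and the hook went through without contact force.

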